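# Pack the display bars and bolt the drawer

## Task

Pack up the sample chest: pull its drawer fully open by the brass knob and lay every display bar in a bay of it, lying flat on the drawer floor - each bar has a pocket hidden under one end that must go over the brass block in its bay, so if it will not go down, turn it end for end - and then push the drawer fully shut. Last, lock it with the steel drop bolt from its stand: put the bolt's shank through the slot in the chest top, feel along the hidden bar below for the hole, and push the bolt fully home, upright with its collar down on the chest; leave it there. Leave the two jars and the bowl beside the chest where they are.

Things in the scene. Friction and masses are not known exactly. Their poses are not given: they have to be found in the camera images.
- chest: wooden one-drawer sample chest, fixed, 250 x 168 x 80 mm high. Origin on the table, 115 mm behind its front face; its x points from the front to the back (the front faces its -x, the drawer opens towards -x), y across, z up. Back face at x = +135 mm
- slot (a point): centre of the mouth of the brass-edged slot in the chest top (80 mm above the table), axes as the chest's. The slot is 68 mm long along y, 18 mm wide along x, through the 10 mm top board
- keeper_face (a point): middle of the top face of a flat blackened steel keeper bar at the rear of the drawer, axes as the chest's. With the drawer shut it is 35 mm straight below the slot's mouth and fills the view below the slot. It has one 20 x 15 mm (x, y) hole, 33 mm deep, at x = 0 and anywhere from y = -24 to +24 mm, which is not listed: feel for it. It does not shift under a touch
- drawer (a joint): how far the drawer is open, m: 0 shut, 0.21 fully open; it slides with about 2 N friction
- drawer_floor (a point): on the drawer floor, centre of the middle bay, moves with the drawer, axes as the chest's. Three bays side by side along x, centred at x = -55, 0, +55 mm, each 38 mm wide (x), 138 mm long (y), between dividers 8 mm high; the side walls at the bays' ends are 22 mm high. A bar lies along y. The drawer front's inner face is at x = -97 mm, its top 62 mm above the floor
- brass_block (a point): top centre of the middle bay's brass locating block, axes as the chest's; each bay has one, 44 mm towards +y from its centre, 12 x 20 mm (x, y) and 9 mm high. A bar with its pocket over the block lies flat on the floor; the other way round it rests on the block, about 5 degrees tilted
- drawer_front (a point): point on the outer face of the wooden drawer front, mid-width, 8 mm below its top edge, axes as the chest's: push here towards +x to shut the drawer. The front is 12 mm thick; the brass knob's middle is 26 mm below this point
- drawer_knob (a point): centre of the brass knob on the drawer front, axes as the chest's: a round head 22 mm diameter, 12 mm long (x), whose inner face stands 18 mm off the drawer front on a 10 mm stem; 40 mm above the table; pull towards -x to open
- bar1: grey linen-wrapped display bar, 130 x 30 x 32 mm (x, y, z); origin at the centre of its underside. Looks alike at both ends, but under ONE end (differs from bar to bar, the axes do not tell) is a pocket 34 long, 22 wide, 13 mm deep, centred 44 mm from the middle, unseen from above and the sides. 0.10 to 0.16 kg. May be absent
- bar2: grey linen-wrapped display bar, 130 x 30 x 32 mm (x, y, z); origin at the centre of its underside. Looks alike at both ends, but under ONE end (differs from bar to bar, the axes do not tell) is a pocket 34 long, 22 wide, 13 mm deep, centred 44 mm from the middle, unseen from above and the sides. 0.10 to 0.16 kg. May be absent
- bar3: grey linen-wrapped display bar, 130 x 30 x 32 mm (x, y, z); origin at the centre of its underside. Looks alike at both ends, but under ONE end (differs from bar to bar, the axes do not tell) is a pocket 34 long, 22 wide, 13 mm deep, centred 44 mm from the middle, unseen from above and the sides. 0.10 to 0.16 kg. May be absent
- bolt: steel drop bolt, 0.16 kg, starts upright in its stand. Origin on the axis at the underside of its collar, z up along the axis. Collar 34 mm diameter, 6 mm thick; above it a round dark grip 22 mm diameter, from z = 6 to 56 mm; below it a shank 10 mm diameter, 68 mm long
- bolt_tip (a point): centre of the lower end of the bolt's shank, axes as the bolt's
- stand: dark wooden block, fixed, 60 x 60 x 80 mm high, with a 16 mm square hole from above in which the bolt hangs by its collar; origin at the centre of its underside
- jar1: bystander: glass jar, 52 mm wide, 70 mm high, origin under its centre
- jar2: bystander: amber jar, 48 mm wide, 60 mm high, origin under its centre
- dish: bystander: white bowl, 70 mm wide, 30 mm high, origin under its centre
There are look-alikes about, which are no part of the job. Leave any blue or turquoise look-alike of the bolt alone. What is shaped like the bar1 but pink is not meant.

How it is judged:
By the outcome, as a careful person would: the job done as asked, in the order asked, and still so for the second after the job is handed in, with the robot touching nothing.
Of bar1, bar2, bar3 only 2 to 3 are there at a start; the rules pass over those that are not, and their reading is None.
At some moment in a run one of bar1, bar2, bar3 may be knocked a few centimetres aside while the robot is not near it.
It also fails if it takes over 210 s, if anything falls off the work surface, if the arm or the gripper's body presses on something with over 40 N, if the wrist force passes 120 N, or if a joint passes its speed limit or range.

## Robot

A 7-joint arm with a two-finger parallel gripper is mounted at the origin on the work surface. World frame = base frame: x ahead of the robot, y to its left, z up, the work surface at z = 0. Lengths are in m, angles in rad, forces in N, time in s.
With the tool pointing down it reaches from about 0.425 to 0.925 m from the base axis. Payload 6.8 kg.
Tool frame: the origin (TCP) lies between the finger pads; the fingertips stand robot.finger_overhang ahead of it and the grasp point (between the pads) lies 11 mm behind it (robot.finger_overhang is the distance from the TCP to the fingertips, in m); z points along the fingers, y is the line along which they close (so a half turn about z gives the same grasp; the last joint's range is limited). The gripper opens to 85 mm and grips with 20 to 120 N. Pads are 22 mm wide; open, the fingers measure 114 mm over their backs; the gripper's body (76 mm by 85 mm) begins 54 mm behind the grasp point. The pads swing forward as they close: fully open they stand 13 mm farther back than shut.
Start: joints at [1.178, 0.477, 0.022, 1.555, -0.011, 1.109, -0.083], TCP at [0.19, -0.648, 0.239] pointing down, gripper open.
Joint ranges: [-2.96, 2.96], [-0.34, 2.1], [-1.41, 1.46], [0.24, 2.44], [-1.37, 4.51], [0.17, 1.92], [-2.96, 2.96]. Speed limits (rad/s): [2.39, 2.39, 3.14, 3.14, 3.14, 3.14, 3.14].

## Interface

Orientations are given as a unit quaternion [x, y, z, w].
In Python, from workcell import robot gives the robot as it stands.
- The arm moves only by the tool jog_arm, never from a script. Its argument "series" is a list of rows, each an object with "offset": the shift along the tool's x, y, z in cm, a list of three; "twist": the turn, a rotation vector about the tool's x, y, z in degrees, a list of three; "jaw": the opening in per cent of the stroke, from 0 (shut) to 100 (fully open). A call has 1 to 12 rows; each row shifts and turns the commanded pose from where the row before left it, along the tool's axes as they then stand; what a row does not reach is not made up. A row lasts 1/10 s, in which the tool goes at most 50 mm and 8.59 degrees, less where a joint would pass 70% of its speed; a pose out of reach is approached as far as the arm can. A call is refused whole if a number of a shift passes 5 or a number of a turn 8.59, either way. A call with a gripper value outside its range is refused whole. The fingers move at their own pace and stop on an object; "force" is the grip in N (left out, the last holds). Time passes only in rows, so rows that do not move let the fingers close. It gives the time, the measured TCP pose, the force, the opening and the grip force at its end, in the units of the state.
- robot.sense(): the state, without advancing time (a new reading comes with each control period).
- robot.capture(name): name is "scene" or "top" or "wrist"; returns a dict with "pixels" (400x640x3 uint8, red, green, blue), "intrinsics" (3x3 intrinsics, pixels), "R" (3x3) and "t" (3): a world point X has camera coordinates R X + t; the wrist camera has in their place "tool_from_camera" (4x4, takes a point from camera to tool coordinates, whose origin is the TCP and whose axes are the flange's). Camera axes: x right, y down, z forward; pixel columns grow to the right and rows downward; lengths in m; the calibration is good to about 2 mm. The wrist camera is an equidistant fisheye: a pixel r from the principal point sees the ray r / f radians off the axis. A picture is of the moment at which its call begins: read the wrist's pose just before it. There is no depth.
- robot.job_done(): hands the job in; it is judged then, once.
The state is a dict: "clock": time; "joint_pos": joint angles; "qvel": joint speeds; "joint_efforts": joint torques, N m; "tool_pos": TCP position; "tool_rot": TCP orientation; "wrist_force": force on the tool from outside, world axes, zero at the start; "moment": the same for the moment, N m; "gripper_width": finger opening in m; "grasp_force": force on a finger pad.
Only numpy, scipy, OpenCV 4.12 (cv2) and the standard library are available. Lean on these libraries where they do the work, as an engineer would, in place of code of your own. Each camera call takes 0.05 s, during which the arm holds its last target. There are 200 camera calls.

## Working session

There is one attempt and no reset: what is moved stays moved. The work goes in short steps, Python scripts to look and compute and a tool call to move; the robot and the scene stay as the last step left them, time stands still between calls to the robot, and variables do not carry over. Pictures are saved under pics/ and viewed, at most 14 in all, crops included, and the job is handed in when it is done.

Besides the shell and the picture viewer there is one more tool, called after "Request:" as name(argument=value, ...) on one line, values as JSON. jog_arm: Moves the arm, as the interface text tells. Its arguments: {"type":"object","properties":{"series":{"type":"array","items":{"type":"object","properties":{"offset":{"type":"array","items":{"type":"number"}},"twist":{"type":"array","items":{"type":"number"}},"jaw":{"type":"number"}}}},"force":{"type":"number"}},"required":["series"]}

```bash
mkdir -p pics; ls
cat > h.py <<'E'
import numpy as np, cv2
from workcell import robot
from scipy.spatial.transform import Rotation as Ro
def snap(n,f):
    s=robot.sense(); c=robot.capture(n); cv2.imwrite('pics/'+f,cv2.cvtColor(c['pixels'],cv2.COLOR_RGB2BGR)); np.save('pics/'+f+'.npy',dict(c=c,s=s),allow_pickle=True); return c
def load(f):
    d=np.load('pics/'+f+'.npy',allow_pickle=True).item(); return d['c'],d['s']
def ray(c,u,v,s=None):
    K=c['intrinsics']; x=(u-K[0,2])/K[0,0]; y=(v-K[1,2])/K[1,1]
    if 'R' in c:
        R=np.array(c['R']); t=np.array(c['t']); return -R.T@t, R.T@np.array([x,y,1])
    r=np.hypot(x,y); d=np.array([x/r*np.sin(r),y/r*np.sin(r),np.cos(r)]) if r>0 else np.array([0,0,1.])
    T=np.array(c['tool_from_camera']); W=Ro.from_quat(s['tool_rot']).as_matrix(); p=np.array(s['tool_pos'])
    return p+W@T[:3,3], W@T[:3,:3]@d
def onz(c,u,v,z,s=None):
    o,d=ray(c,u,v,s); return o+d*(z-o[2])/d[2]
def proj(c,X,s=None):
    K=c['intrinsics']; X=np.array(X,float)
    if 'R' in c:
        q=np.array(c['R'])@X+np.array(c['t']); return K[0,0]*q[0]/q[2]+K[0,2],K[1,1]*q[1]/q[2]+K[1,2]
    T=np.array(c['tool_from_camera']); W=Ro.from_quat(s['tool_rot']).as_matrix()
    q=T[:3,:3].T@(W.T@(X-s['tool_pos'])-T[:3,3]); r=np.hypot(q[0],q[1]); th=np.arctan2(r,q[2]); return K[0,0]*th*q[0]/r+K[0,2],K[1,1]*th*q[1]/r+K[1,2]
def st():
    s=robot.sense(); print('t',round(s['clock'],2),'p',np.round(s['tool_pos'],4),'yaw',np.round(Ro.from_quat(s['tool_rot']).as_matrix(),3).tolist(),'F',np.round(s['wrist_force'],1),'w',round(s['gripper_width'],4),s['grasp_force'])
E
python3 - <<'E'
from h import *
for n in('scene','top'):
    c=snap(n,n+'0.png'); o,d=ray(c,320,200); print(n,np.round(o,3),np.round(d,3),c['intrinsics'][0])
st(); print(robot.finger_overhang)
E
```

```text
pics
scene [ 1.08  -1.051  1.351] [-0.332  0.58  -0.744] [498.40432757   0.         318.2613449 ]
top [ 0.34  -0.051  1.725] [ 0.102 -0.022 -0.995] [497.02303891   0.         312.2155667 ]
t 0.1 p [ 0.1895 -0.6473  0.2384] yaw [[0.96, 0.281, -0.001], [0.281, -0.96, 0.002], [-0.0, -0.002, -1.0]] F [-0.2  0.4  0.7] w 0.0852 0.0
0.008
```

View pics/top0.png

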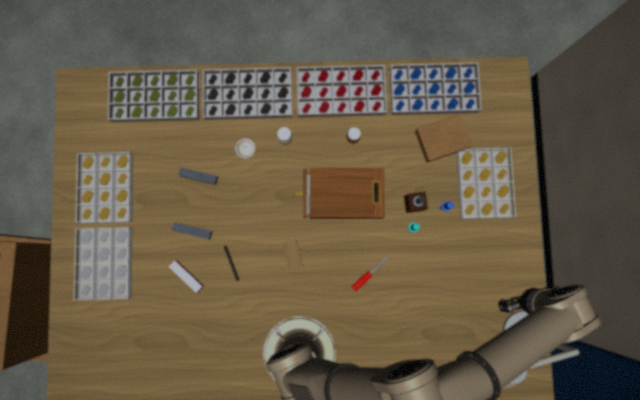

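View pics/scene0.png

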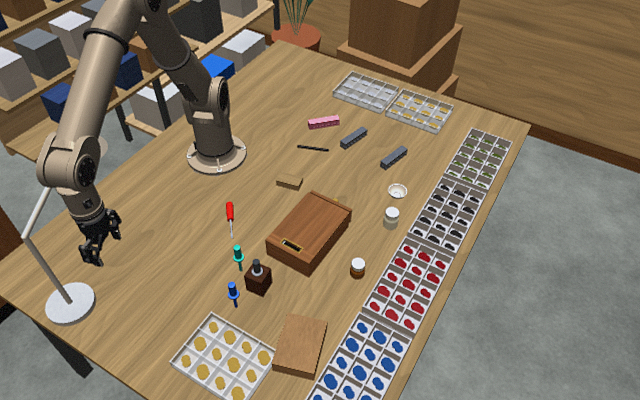

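Top view:
- Chest at (345,193), front facing image-left, with the knob at (298,194) and the slot at (376,192).
- Grey bars at (198,177) and (192,231). The bar at (185,276) is the pink/white look-alike; the scene view shows it pink at (324,122).
- The dark bolt in the wooden stand is at (416,202). The teal (414,228) and blue (447,206) bolts are look-alikes.

The third bar is absent. Next I'll measure.

Run:
```python
from h import *
c,_=load('top0.png'); im=cv2.cvtColor(c['pixels'],cv2.COLOR_RGB2BGR); hsv=cv2.cvtColor(im,cv2.COLOR_BGR2HSV)
def rect(m,z,n):
    cs,_=cv2.findContours(m.astype(np.uint8)*255,cv2.RETR_EXTERNAL,cv2.CHAIN_APPROX_NONE)
    for k in cs:
        if cv2.contourArea(k)<25: continue
        r=cv2.minAreaRect(k); b=[onz(c,*p,z)[:2] for p in cv2.boxPoints(r)]
        print(n,np.round(r[0],1),np.round(r[1],1),'ctr',np.round(np.mean(b,0),4),'corners',np.round(b,4).tolist())
H,S,V=cv2.split(hsv)
roi=np.zeros(H.shape,bool); roi[150:300,140:290]=1
rect(roi&(H>95)&(H<135)&(S>30)&(V<140),.032,'bar')
roi[:]=0; roi[160:225,300:390]=1
print(hsv[193,345],hsv[193,376],hsv[240,345],hsv[177,198],hsv[202,416],hsv[194,298])
rect(roi&(V<60),.08,'slot?')
rect(roi&(H<14)&(S>100),.08,'chest')
roi[:]=0; roi[185:205,288:304]=1; rect(roi&(S>150),.04,'knob')
roi[:]=0; roi[188:215,402:430]=1; rect(roi&(V<75),.08,'stand')
big=np.hstack([cv2.resize(im[160:225,288:392],None,fx=5,fy=5,interpolation=2),cv2.resize(im[188:253,400:452],None,fx=5,fy=5,interpolation=2)])
cv2.imwrite('pics/crop.png',big)
print('knob',onz(c,298,194,.04),'slot',onz(c,376,192,.08),'bolt',onz(c,417,201,.13))
```

```text
bar [191.5 230.4] [35.7  5.7] ctr [0.4221 0.3518] corners [[0.428, 0.413], [0.4468, 0.4087], [0.4161, 0.2906], [0.3974, 0.2951]]
bar [197.4 175.8] [35.2  6.1] ctr [0.6092 0.331 ] corners [[0.6143, 0.3923], [0.635, 0.3875], [0.6041, 0.2696], [0.5834, 0.2745]]
[ 13 169 107] [15 60 34] [ 18 118 123] [109  40  90] [103  32  72] [ 22 171 130]
slot? [376. 192.] [18.  2.] ctr [ 0.5301 -0.2743] corners [[0.5604, -0.2723], [0.5602, -0.279], [0.4998, -0.2764], [0.5, -0.2697]]
chest [346.  192.5] [49. 74.] ctr [ 0.5316 -0.1743] corners [[0.6173, -0.0533], [0.6103, -0.3012], [0.4459, -0.294], [0.453, -0.0487]]
stand [415.2 202. ] [18.1 21.5] ctr [ 0.4929 -0.4033] corners [[0.5196, -0.3654], [0.5265, -0.4368], [0.4662, -0.4411], [0.4594, -0.3699]]
knob [ 0.53535839 -0.01333694  0.04      ] slot [ 0.53000477 -0.27431986  0.08      ] bolt [ 0.49122763 -0.39859199  0.13      ]
```

View pics/crop.png

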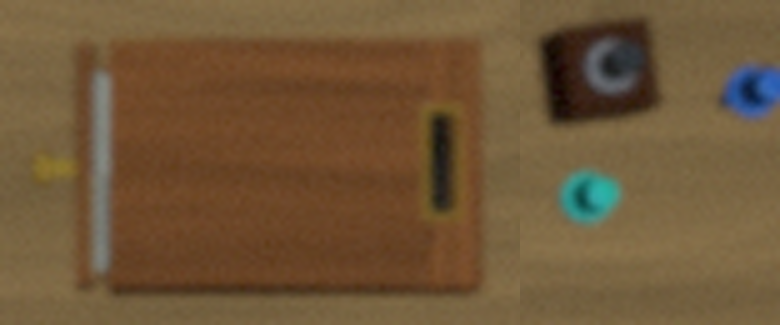

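The crop confirms the dark-gripped steel bolt in the wooden stand; the teal and blue ones have no stand. The drawer is slightly ajar, with the knob about (0.535,-0.013). I'll move above the knob.

Request:
jog_arm(series=[{"offset": [3.2, -3.2, 0]}, {"offset": [3.2, -3.2, 0]}, {"offset": [3.2, -3.2, 0]}, {"offset": [3.2, -3.2, 0]}, {"offset": [3.2, -3.2, 0]}, {"offset": [3.2, -3.2, 0]}, {"offset": [3.2, -3.2, 0]}, {"offset": [3.2, -3.2, 0]}, {"offset": [3.2, -3.2, 0]}, {"offset": [3.2, -3.2, 0]}, {"offset": [3.2, -3.2, 0]}, {"offset": [3.2, -3.2, 0]}])

```text
invalid input
```

Request:
jog_arm(series=[{"offset": [3.2, -3.2, 0]}, {"offset": [3.2, -3.2, 0]}, {"offset": [3.2, -3.2, 0]}, {"twist": [0, 0, -8]}, {"twist": [0, 0, -8]}, {"twist": [0, 0, -8]}, {"twist": [0, 0, -8]}, {"twist": [0, 0, -8]}, {"twist": [0, 0, -8]}, {"twist": [0, 0, -8]}, {"twist": [0, 0, -8]}])

```text
invalid input
```

```bash
cat >> h.py <<'E'
def go(x,y,z,yaw=None):
    s=robot.sense(); W=Ro.from_quat(s['tool_rot']).as_matrix(); print('off cm',np.round(W.T@(np.array([x,y,z])-s['tool_pos'])*100,2))
    a=np.degrees(np.arctan2(W[1,0],W[0,0])); 
    if yaw is not None: print('yaw',round(a,2),'twist z deg',round(-((yaw-a+180)%360-180),2),'tilt',np.round(W[:,2],3))
E
python3 - <<'E'
from h import *
c=snap('wrist','w1.png'); st(); go(.535,-.013,.1,88.7); print(c['intrinsics'],c['tool_from_camera'],robot.sense()['joint_pos'],robot.finger_overhang)
E
```

```text
t 0.15 p [ 0.1895 -0.6474  0.2386] yaw [[0.96, 0.281, -0.0], [0.281, -0.96, 0.001], [-0.0, -0.001, -1.0]] F [-0.4 -0.4 -0.2] w 0.0852 0.0
off cm [ 50.98 -51.16  13.92]
yaw 16.32 twist z deg -72.38 tilt [-0.     0.001 -1.   ]
[[309.70691629   0.         321.93106918]
 [  0.         309.70691629 198.95096568]
 [  0.           0.           1.        ]] [[ 3.31848131e-04 -9.65678137e-01 -2.59741459e-01  6.53035486e-02]
 [ 9.99999695e-01  5.04177663e-04 -5.96844711e-04  2.92423114e-04]
 [ 7.07315731e-04 -2.59741181e-01  9.65678010e-01 -1.34284731e-01]
 [ 0.00000000e+00  0.00000000e+00  0.00000000e+00  1.00000000e+00]] [ 1.17788573  0.47762915  0.02239803  1.55616573 -0.01151827  1.10929199
 -0.08306374] 0.008
```

View pics/w1.png

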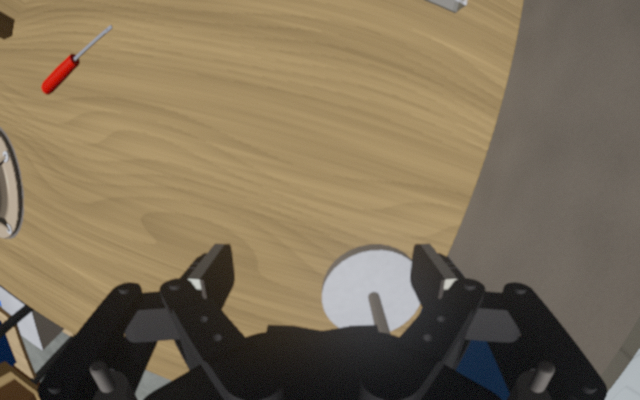

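The move was refused, and the wrist view shows only bare table. All fields are probably required in each row.

Request:
jog_arm(series=[{"offset": [3.2, -3.2, 0], "twist": [0, 0, 0], "jaw": 100}, {"offset": [3.2, -3.2, 0], "twist": [0, 0, 0], "jaw": 100}, {"offset": [3.2, -3.2, 0], "twist": [0, 0, 0], "jaw": 100}, {"offset": [3.2, -3.2, 0], "twist": [0, 0, 0], "jaw": 100}, {"offset": [3.2, -3.2, 0], "twist": [0, 0, 0], "jaw": 100}, {"offset": [3.2, -3.2, 0], "twist": [0, 0, 0], "jaw": 100}, {"offset": [3.2, -3.2, 0], "twist": [0, 0, 0], "jaw": 100}, {"offset": [3.2, -3.2, 0], "twist": [0, 0, 0], "jaw": 100}, {"offset": [3.2, -3.2, 0], "twist": [0, 0, 0], "jaw": 100}, {"offset": [3.2, -3.2, 0], "twist": [0, 0, 0], "jaw": 100}, {"offset": [3.2, -3.2, 0], "twist": [0, 0, 0], "jaw": 100}, {"offset": [3.2, -3.2, 0], "twist": [0, 0, 0], "jaw": 100}], force=60)

```text
clock: 1.35
tool_pos: [0.4507, -0.1697, 0.2394]
tool_rot: [0.99, 0.142, 0.0, 0.0]
wrist_force: [0.6, -0.7, -0.8]
gripper_width: 0.0852
grasp_force: 0.0
```

Request:
jog_arm(series=[{"offset": [3.2, -3.2, 0], "twist": [0, 0, -8], "jaw": 100}, {"offset": [2.5, -3.7, 0], "twist": [0, 0, -8], "jaw": 100}, {"offset": [2, -4, 0], "twist": [0, 0, -8], "jaw": 100}, {"offset": [0, 0, 0], "twist": [0, 0, -8], "jaw": 100}, {"offset": [0, 0, 0], "twist": [0, 0, -8], "jaw": 100}, {"offset": [0, 0, 0], "twist": [0, 0, -8], "jaw": 100}, {"offset": [0, 0, 0], "twist": [0, 0, -8], "jaw": 100}, {"offset": [0, 0, 0], "twist": [0, 0, -8], "jaw": 100}, {"offset": [0, 0, 0], "twist": [0, 0, -8], "jaw": 100}, {"offset": [0, 0, 0], "twist": [0, 0, 0], "jaw": 100}])

```text
clock: 2.35
tool_pos: [0.4749, -0.0433, 0.2391]
tool_rot: [0.717, 0.697, -0.0, -0.0]
wrist_force: [-0.1, -0.0, -0.3]
gripper_width: 0.0857
grasp_force: 0.0
```

Run:
```python
from h import *
c=snap('wrist','w2.png'); s=robot.sense(); st(); go(.535,-.013,.1,88.7); print(s['joint_pos'])
print(proj(c,[.535,-.013,.04],s))
```

```text
t 2.4 p [ 0.4749 -0.0433  0.2392] yaw [[0.033, 0.999, -0.0], [0.999, -0.033, 0.0], [0.0, -0.0, -1.0]] F [-0.2 -0.3 -0. ] w 0.0857 0.0
off cm [ 3.23  5.91 13.91]
yaw 88.13 twist z deg -0.57 tilt [-0.  0. -1.]
[ 0.4375268   0.19191836 -0.53308448  1.98490776  0.11580958  0.99426365
 -0.18345566]
(np.float64(376.4593192142881), np.float64(148.8196745998695))
```

View pics/w2.png

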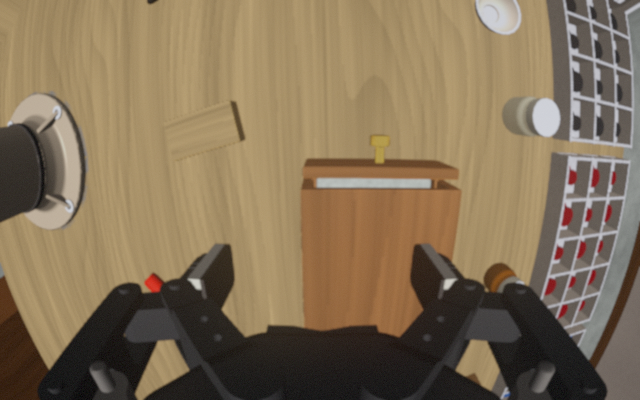

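The wrist view shows the knob head at about (379,141). The drawer front's top edge runs (305,160)-(455,163), and the chest-top front corners are at (303,188) and (459,190).

Run:
```python
from h import *
c,s=load('w2.png'); im=cv2.cvtColor(c['pixels'],cv2.COLOR_RGB2HSV); m=np.zeros(im.shape[:2],np.uint8); r=im[130:147,360:398]; m[130:147,360:398]=((r[...,0]>18)&(r[...,0]<32)&(r[...,1]>170))*255
x,y,w,h=cv2.boundingRect(m); print(x,y,w,h)
print('knob',onz(c,x+w/2,y+h/2,.045,s)); a=onz(c,303,188,.08,s); b=onz(c,459,190,.08,s); print(a,b,np.degrees(np.arctan2(b[1]-a[1],b[0]-a[0])),np.linalg.norm(b-a))
print('front top',onz(c,305,160,.074,s),onz(c,455,163,.074,s))
k=onz(c,x+w/2,y+h/2,.045,s); go(k[0],k[1],.1,88.7)
```

```text
0 0 0 0
knob [-0.08883723  0.31652912  0.045     ]
[ 0.45611152 -0.04521101  0.08      ] [ 0.61725249 -0.0510901   0.08      ] -2.089462699168856 0.16124818175211025
front top [ 0.45878608 -0.01863158  0.074     ] [ 0.61332233 -0.02360011  0.074     ]
off cm [ 34.13 -57.52  13.94]
yaw 88.13 twist z deg -0.57 tilt [-0.  0. -1.]
```

Run:
```python
from h import *
c,s=load('w2.png'); k=onz(c,379,141,.047,s);print(k, im:=0); go(k[0],k[1],.035,88.4)
```

```text
[ 0.53635209 -0.0035842   0.047     ] 0
off cm [ 4.17  6.02 20.41]
yaw 88.13 twist z deg -0.27 tilt [-0.  0. -1.]
```

Request:
jog_arm(series=[{"offset": [2.2, 3, 2], "twist": [0, 0, 0], "jaw": 60}, {"offset": [2.2, 3, 2.6], "twist": [0, 0, 0], "jaw": 60}, {"offset": [0, 0, 4], "twist": [0, 0, 0], "jaw": 60}, {"offset": [0, 0, 4], "twist": [0, 0, 0], "jaw": 60}, {"offset": [0, 0, 4], "twist": [0, 0, 0], "jaw": 60}, {"offset": [0, 0, 4], "twist": [0, 0, 0], "jaw": 60}, {"offset": [0, 0, 0], "twist": [0, 0, 0], "jaw": 5}, {"offset": [0, 0, 0], "twist": [0, 0, 0], "jaw": 5}, {"offset": [0, 0, 0], "twist": [0, 0, 0], "jaw": 5}, {"offset": [0, 0, 0], "twist": [0, 0, 0], "jaw": 5}, {"offset": [0, 0, 0], "twist": [0, 0, 0], "jaw": 5}], force=60)

```text
clock: 3.5
tool_pos: [0.5386, -0.0008, 0.0346]
tool_rot: [0.718, 0.696, 0.002, 0.001]
wrist_force: [8.0, 1.3, -22.6]
gripper_width: 0.0193
grasp_force: 59.2
```

Request:
jog_arm(series=[{"offset": [1, 0, 0], "twist": [0, 0, 0], "jaw": 5}, {"offset": [2, 0, 0], "twist": [0, 0, 0], "jaw": 5}, {"offset": [2, 0, 0], "twist": [0, 0, 0], "jaw": 5}, {"offset": [2, 0, 0], "twist": [0, 0, 0], "jaw": 5}, {"offset": [2, 0, 0], "twist": [0, 0, 0], "jaw": 5}, {"offset": [2, 0, 0], "twist": [0, 0, 0], "jaw": 5}, {"offset": [2, 0, 0], "twist": [0, 0, 0], "jaw": 5}, {"offset": [2, 0, 0], "twist": [0, 0, 0], "jaw": 5}, {"offset": [2, 0, 0], "twist": [0, 0, 0], "jaw": 5}, {"offset": [1, 0, 0], "twist": [0, 0, 0], "jaw": 5}, {"offset": [0, 0, 0], "twist": [0, 0, 0], "jaw": 5}])

```text
clock: 4.6
tool_pos: [0.5439, 0.1804, 0.0346]
tool_rot: [0.718, 0.696, 0.002, 0.001]
wrist_force: [8.7, 2.0, -20.8]
gripper_width: 0.0195
grasp_force: 60.2
```

Request:
jog_arm(series=[{"offset": [0.5, 0, 0], "twist": [0, 0, 0], "jaw": 5}, {"offset": [0.5, 0, 0], "twist": [0, 0, 0], "jaw": 5}, {"offset": [0, 0, 0], "twist": [0, 0, 0], "jaw": 5}])

```text
clock: 4.9
tool_pos: [0.5442, 0.1884, 0.0346]
tool_rot: [0.718, 0.696, 0.002, 0.001]
wrist_force: [8.3, 0.5, -19.7]
gripper_width: 0.0191
grasp_force: 60.4
```

Request:
jog_arm(series=[{"offset": [0.5, 0, 0], "twist": [0, 0, 0], "jaw": 5}, {"offset": [0.5, 0, 0], "twist": [0, 0, 0], "jaw": 5}, {"offset": [0, 0, 0], "twist": [0, 0, 0], "jaw": 5}])

```text
clock: 5.2
tool_pos: [0.5444, 0.1983, 0.0346]
tool_rot: [0.718, 0.696, 0.002, 0.001]
wrist_force: [8.1, 1.2, -18.7]
gripper_width: 0.0194
grasp_force: 60.4
```

Request:
jog_arm(series=[{"offset": [0.4, 0, 0], "twist": [0, 0, 0], "jaw": 5}, {"offset": [0.3, 0, 0], "twist": [0, 0, 0], "jaw": 5}, {"offset": [0, 0, 0], "twist": [0, 0, 0], "jaw": 5}])

```text
clock: 5.5
tool_pos: [0.5445, 0.1998, 0.0344]
tool_rot: [0.719, 0.695, -0.002, 0.003]
wrist_force: [5.4, -11.2, -10.6]
gripper_width: 0.0193
grasp_force: 61.2
```

Request:
jog_arm(series=[{"offset": [0, 0, 0], "twist": [0, 0, 0], "jaw": 70}, {"offset": [0, 0, 0], "twist": [0, 0, 0], "jaw": 70}, {"offset": [0, 0, 0], "twist": [0, 0, 0], "jaw": 70}, {"offset": [0, 0, -3], "twist": [0, 0, 0], "jaw": 100}, {"offset": [0, 0, -5], "twist": [0, 0, 0], "jaw": 100}, {"offset": [0, 0, -5], "twist": [0, 0, 0], "jaw": 100}, {"offset": [0, 0, -5], "twist": [0, 0, 0], "jaw": 100}, {"offset": [0, 0, -5], "twist": [0, 0, 0], "jaw": 100}, {"offset": [0, 0, -4], "twist": [0, 0, 0], "jaw": 100}, {"offset": [0, 0, 0], "twist": [0, 0, 0], "jaw": 100}])

```text
clock: 6.5
tool_pos: [0.5446, 0.2087, 0.3111]
tool_rot: [0.717, 0.697, 0.006, 0.002]
wrist_force: [-0.5, -0.6, -0.0]
gripper_width: 0.0856
grasp_force: 0.0
```

Run:
```python
from h import *
c=snap('wrist','w3.png'); st()
```

```text
t 6.55 p [0.5435 0.2077 0.3076] yaw [[0.029, 1.0, 0.007], [1.0, -0.029, 0.003], [0.003, 0.007, -1.0]] F [-0.4 -0.1 -0.5] w 0.085 0.0
```

View pics/w3.png

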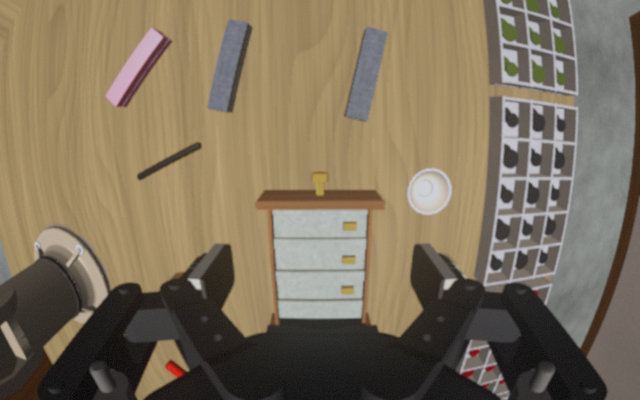

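The drawer is fully open. It has three bays with brass blocks at (350,226), (349,259) and (347,290). The bars are at (229,65) and (366,73), and the pink one (138,68) is not meant. There is no third grey bar.

```bash
cat > meas.py <<'E'
from h import *
c,s=load('w3.png'); hsv=cv2.cvtColor(c['pixels'],cv2.COLOR_RGB2HSV); H,S,V=cv2.split(hsv)
for n,(x0,x1) in dict(A=(195,262),B=(335,400)).items():
    m=np.zeros(H.shape,np.uint8); m[10:130,x0:x1]=(((H>95)&(H<140)&(S>25)&(V<150))*255)[10:130,x0:x1]
    m=cv2.morphologyEx(m,cv2.MORPH_OPEN,np.ones((3,3)))
    k=max(cv2.findContours(m,0,1)[0],key=cv2.contourArea)[:,0]
    lo=np.array([onz(c,*p,0.,s)[:2] for p in k]); hi=np.array([onz(c,*p,.032,s)[:2] for p in k])
    mid=lo.mean(0); cam=ray(c,320,200,s)[0][:2]
    w,v=np.linalg.eigh(np.cov(cv2.approxPolyDP(k[:,None],0,True)[:,0].T if 0 else lo.T)); u=v[:,1]; u=u*np.sign(u[1])
    nn=np.array([u[1],-u[0]])
    def ext(d):
        a=(hi@d).max() if (mid-cam)@d>0.03 else (hi@d).max(); f=(hi@d).max() if d@(mid+d*.065-cam)>0 else (lo@d).max(); return f
    L1,L0=ext(u),-ext(-u); W1,W0=ext(nn),-ext(-nn)
    ctr=u*(L1+L0)/2+nn*(W1+W0)/2; yaw=np.degrees(np.arctan2(u[1],u[0]))
    print(n,'ctr',np.round(ctr,4),'L',round(L1-L0,4),'W',round(W1-W0,4),'yaw',round(yaw,1)); go(*ctr,.1,yaw)
p=[onz(c,u,v,.021,s)[:2] for u,v in((350,226),(349,259),(347,290))]; print('blocks',np.round(p,4))
print('front top',onz(c,258,205,.074,s),onz(c,383,206,.074,s)); print('knob',onz(c,320,177,.05,s))
E
python3 meas.py
```

```text
A ctr [0.4281 0.4061] L 0.0002 W -0.0031 yaw 179.7
off cm [ 19.44 -12.24  20.74]
yaw 88.37 twist z deg -91.36 tilt [ 0.007  0.003 -1.   ]
B ctr [0.6097 0.3711] L -0.0047 W 0.0035 yaw 65.5
off cm [16.45  6.01 20.85]
yaw 88.37 twist z deg 22.84 tilt [ 0.007  0.003 -1.   ]
blocks [[0.5862 0.1195]
 [0.5849 0.066 ]
 [0.5821 0.0105]]
front top [0.46528741 0.17015391 0.074     ] [0.62335613 0.16387043 0.074     ]
knob [0.54461604 0.19876656 0.05      ]
```

```bash
sed -i 's/(((H>95).*\*255)/(((c["pixels"][...,2].astype(int)>c["pixels"][...,0]-8)\&(V<150))*255)/' meas.py; python3 meas.py | head -6
```

```text
A ctr [0.4187 0.358 ] L 0.1274 W 0.021 yaw 75.5
off cm [ 14.6  -13.04  20.72]
yaw 88.37 twist z deg 12.82 tilt [ 0.007  0.003 -1.   ]
B ctr [0.6101 0.3365] L 0.1271 W 0.0296 yaw 75.3
off cm [13.    6.15 20.84]
yaw 88.37 twist z deg 13.09 tilt [ 0.007  0.003 -1.   ]
```

Bar centres: A≈(0.420,0.356), B≈(0.610,0.336), both at yaw 75.4°. I'll pick B first.

Request:
jog_arm(series=[{"offset": [4.3, 2.1, 0], "twist": [0, 0, 0], "jaw": 100}, {"offset": [4.3, 2, 0], "twist": [0, 0, 0], "jaw": 100}, {"offset": [4.3, 2, 0], "twist": [0, 0, 0], "jaw": 100}, {"offset": [0, 0, 5], "twist": [0, 0, 6.5], "jaw": 80}, {"offset": [0, 0, 5], "twist": [0, 0, 6.5], "jaw": 80}, {"offset": [0, 0, 5], "twist": [0, 0, 0], "jaw": 80}, {"offset": [0, 0, 5], "twist": [0, 0, 0], "jaw": 80}, {"offset": [0, 0, 0], "twist": [0, 0, 0], "jaw": 80}])

```text
clock: 7.35
tool_pos: [0.6016, 0.3298, 0.0945]
tool_rot: [0.791, 0.611, -0.008, -0.001]
wrist_force: [-0.4, 0.3, 0.3]
gripper_width: 0.0683
grasp_force: 0.0
```

Run:
```python
from h import *
st(); go(.610,.336,.020,75.4); W=Ro.from_quat(robot.sense()['tool_rot']).as_matrix(); print(W.T@[0,0,-1])
```

```text
t 7.35 p [0.6016 0.3298 0.0945] yaw [[0.252, 0.968, -0.013], [0.968, -0.252, -0.008], [-0.011, -0.011, -1.0]] F [-0.4  0.3  0.3] w 0.0683 0.0
off cm [0.9  0.74 7.43]
yaw 75.4 twist z deg -0.0 tilt [-0.013 -0.008 -1.   ]
[0.01135733 0.01097973 0.99987522]
```

Request:
jog_arm(series=[{"offset": [0.9, 0.7, 3], "twist": [0, 0, 0], "jaw": 80}, {"offset": [0, 0, 2.4], "twist": [0, 0, 0], "jaw": 80}, {"offset": [0, 0, 2], "twist": [0, 0, 0], "jaw": 80}, {"offset": [0, 0, 0], "twist": [0, 0, 0], "jaw": 80}, {"offset": [0, 0, 0], "twist": [0, 0, 0], "jaw": 80}])

```text
clock: 7.85
tool_pos: [0.6166, 0.3404, 0.0306]
tool_rot: [0.792, 0.611, 0.0, -0.0]
wrist_force: [0.2, 0.1, -0.8]
gripper_width: 0.0682
grasp_force: 0.0
```

Run:
```python
from h import *
c=snap('wrist','w4.png'); st(); go(.610,.336,.019,75.4)
```

```text
t 7.9 p [0.6171 0.3407 0.0312] yaw [[0.254, 0.967, 0.002], [0.967, -0.254, 0.001], [0.002, 0.001, -1.0]] F [ 0.4 -0.1  0.6] w 0.0679 0.0
off cm [-0.63 -0.57  1.22]
yaw 75.31 twist z deg -0.09 tilt [ 0.002  0.001 -1.   ]
```

View pics/w4.png

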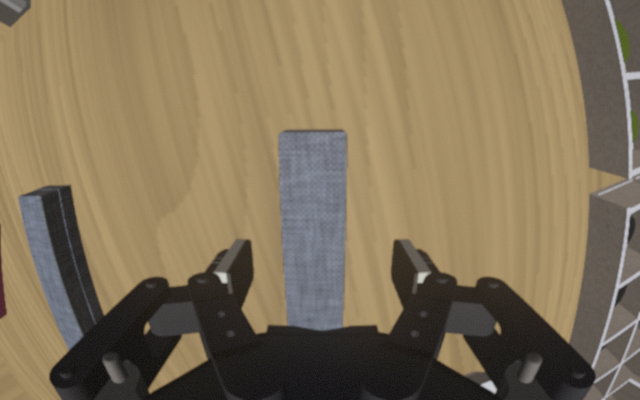

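Bar B lies between the fingers, with its far end at (313,131).

Run:
```python
from h import *
c,s=load('w4.png')
a=onz(c,280,131,.032,s); b=onz(c,346,131,.032,s); e=(a+b)/2; d=(onz(c,315,325,.032,s)-e)[:2]; print(np.linalg.norm(a-b))
yw=np.degrees(np.arctan2(-d[1],-d[0])); y=np.radians(yw); ctr=e[:2]-.065*np.array([np.cos(y),np.sin(y)]); print(e,yw,ctr); go(*ctr,.019,yw)
```

```text
0.02824243969895971
[0.62782533 0.39908314 0.032     ] 75.42505853452543 [0.61146834 0.33617489]
off cm [-0.58 -0.43  1.22]
yaw 75.31 twist z deg -0.11 tilt [ 0.002  0.001 -1.   ]
```

Request:
jog_arm(series=[{"offset": [-0.6, -0.4, 0], "twist": [0, 0, 0], "jaw": 80}, {"offset": [0, 0, 1.2], "twist": [0, 0, 0], "jaw": 80}, {"offset": [0, 0, 0], "twist": [0, 0, 0], "jaw": 10}, {"offset": [0, 0, 0], "twist": [0, 0, 0], "jaw": 10}, {"offset": [0, 0, 0], "twist": [0, 0, 0], "jaw": 10}, {"offset": [0, 0, 0], "twist": [0, 0, 0], "jaw": 10}, {"offset": [0, 0, 0], "twist": [0, 0, 0], "jaw": 10}], force=60)

```text
clock: 8.6
tool_pos: [0.6111, 0.3354, 0.0175]
tool_rot: [0.792, 0.611, 0.0, -0.0]
wrist_force: [-0.0, -0.3, 0.4]
gripper_width: 0.0283
grasp_force: 60.5
```

Request:
jog_arm(series=[{"offset": [0, 0, -3], "twist": [0, 0, 0], "jaw": 10}, {"offset": [0, 0, -5], "twist": [0, 0, 0], "jaw": 10}, {"offset": [0, 0, -5], "twist": [0, 0, 0], "jaw": 10}, {"offset": [0, 0, 0], "twist": [0, 0, 0], "jaw": 10}, {"offset": [0, 0, 0], "twist": [0, 0, 0], "jaw": 10}])

```text
clock: 9.1
tool_pos: [0.6115, 0.3356, 0.1488]
tool_rot: [0.792, 0.611, 0.001, 0.0]
wrist_force: [-0.8, -0.0, -2.2]
gripper_width: 0.0292
grasp_force: 60.2
```

Run:
```python
from h import *
st(); print(robot.sense()['joint_pos'],robot.finger_overhang,robot.sense()['moment']); go(.538,.012,.12,-1.9)
```

```text
t 9.1 p [0.6115 0.3356 0.1488] yaw [[0.254, 0.967, 0.003], [0.967, -0.254, 0.001], [0.002, 0.002, -1.0]] F [-0.8 -0.  -2.2] w 0.0292 60.211774203926325
[-0.28300161  0.64057641 -0.46126484  1.55082511  0.31768998  1.0223469
 -1.0876224 ] 0.008 [-0.00308356  0.05127129 -0.02561129]
off cm [-33.17   1.09   2.82]
yaw 75.31 twist z deg 77.21 tilt [ 0.003  0.001 -1.   ]
```

Request:
jog_arm(series=[{"offset": [-4.15, 0.15, 0], "twist": [0, 0, 0], "jaw": 10}, {"offset": [-4.15, 0.15, 0], "twist": [0, 0, 0], "jaw": 10}, {"offset": [-4.15, 0.15, 0], "twist": [0, 0, 0], "jaw": 10}, {"offset": [-4.15, 0.15, 0], "twist": [0, 0, 0], "jaw": 10}, {"offset": [-4.15, 0.15, 0], "twist": [0, 0, 0], "jaw": 10}, {"offset": [-4.15, 0.15, 0], "twist": [0, 0, 0], "jaw": 10}, {"offset": [-4.15, 0.1, 0], "twist": [0, 0, 0], "jaw": 10}, {"offset": [-4.15, 0.1, 0], "twist": [0, 0, 0], "jaw": 10}])

```text
clock: 9.9
tool_pos: [0.5353, 0.0093, 0.1454]
tool_rot: [0.792, 0.611, -0.002, -0.001]
wrist_force: [1.9, -0.1, -1.8]
gripper_width: 0.0285
grasp_force: 60.2
```

Request:
jog_arm(series=[{"offset": [0, 0, 0], "twist": [0, 0, 7.7], "jaw": 10}, {"offset": [0, 0, 0], "twist": [0, 0, 7.7], "jaw": 10}, {"offset": [0, 0, 0], "twist": [0, 0, 7.7], "jaw": 10}, {"offset": [0, 0, 0], "twist": [0, 0, 7.7], "jaw": 10}, {"offset": [0, 0, 0], "twist": [0, 0, 7.7], "jaw": 10}, {"offset": [0, 0, 0], "twist": [0, 0, 7.7], "jaw": 10}, {"offset": [0, 0, 0], "twist": [0, 0, 7.7], "jaw": 10}, {"offset": [0, 0, 0], "twist": [0, 0, 7.7], "jaw": 10}, {"offset": [0, 0, 0], "twist": [0, 0, 7.7], "jaw": 10}, {"offset": [0, 0, 0], "twist": [0, 0, 7.7], "jaw": 10}, {"offset": [0, 0, 0], "twist": [0, 0, 0], "jaw": 10}, {"offset": [0, 0, 0], "twist": [0, 0, 0], "jaw": 10}])

```text
clock: 11.1
tool_pos: [0.5364, 0.0112, 0.1461]
tool_rot: [1.0, -0.013, -0.001, 0.0]
wrist_force: [-0.5, 0.7, -1.5]
gripper_width: 0.0285
grasp_force: 60.2
```

Run:
```python
from h import *
st(); print(robot.sense()['joint_pos']); go(.538,.012,.06,-1.9); snap('wrist','w5.png'); snap('scene','s5.png'); snap('top','t5.png')
```

```text
t 11.1 p [0.5364 0.0112 0.1461] yaw [[1.0, -0.026, -0.003], [-0.026, -1.0, -0.0], [-0.003, 0.001, -1.0]] F [-0.5  0.7 -1.5] w 0.0285 60.16300370916724
[ 0.0083079   0.37265008 -0.17853544  1.96277279  0.08898777  0.8161221
 -1.81586762]
off cm [ 0.18 -0.09  8.61]
yaw -1.47 twist z deg 0.43 tilt [-0.003 -0.    -1.   ]
```

View pics/w5.png

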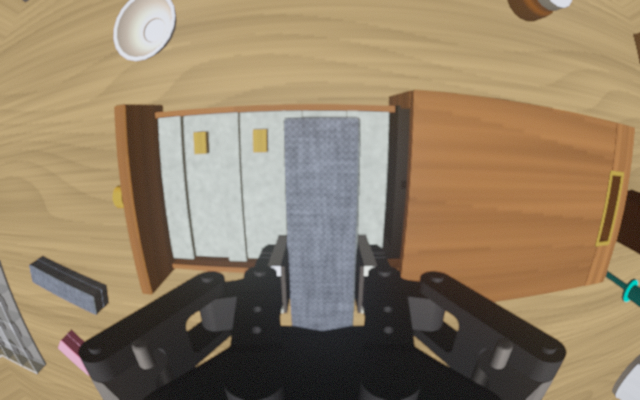

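The bar is above the rear bay. The other two blocks are at (201,142) and (260,140), and the bar's far end is at (322,118).

Run:
```python
from h import *
c,s=load('w5.png')
f=onz(c,201,142,.021,s);m=onz(c,260,140,.021,s);print('blk',f,m,np.linalg.norm(f-m),np.degrees(np.arctan2(m[0]-f[0],f[1]-m[1])))
print('bar end',onz(c,322,118,.146-.0175+.032,s),'dir',np.degrees(np.arctan2(*(onz(c,284,118,.16,s)-onz(c,291,320,.16,s))[[1,0]])))
print('wall back',onz(c,160,114,.034,s),onz(c,388,107,.034,s)); print('div',onz(c,182,190,.02,s),onz(c,243,190,.02,s), onz(c,387,190,.02,s))
```

```text
blk [0.58615412 0.11593257 0.021     ] [0.58456612 0.06204143 0.021     ] 0.053914531281992056 -1.687827450759247
bar end [0.60158886 0.0091986  0.1605    ] dir -1.5776657993247765
wall back [0.61456449 0.14857257 0.034     ] [ 0.60959244 -0.04350784  0.034     ]
div [0.54324078 0.14058072 0.02      ] [0.54131011 0.08051121 0.02      ] [ 0.53804992 -0.04620799  0.02      ]
```

Request:
jog_arm(series=[{"offset": [0.3, 0.05, 4], "twist": [0, 0, 0.3], "jaw": 10}, {"offset": [0, 0, 3], "twist": [0, 0, 0], "jaw": 10}, {"offset": [0, 0, 2], "twist": [0, 0, 0], "jaw": 10}, {"offset": [0, 0, 0.8], "twist": [0, 0, 0], "jaw": 10}, {"offset": [0, 0, 0], "twist": [0, 0, 0], "jaw": 10}])

```text
clock: 11.75
tool_pos: [0.5397, 0.0106, 0.0484]
tool_rot: [1.0, -0.017, -0.001, 0.0]
wrist_force: [-0.2, 0.1, -0.3]
gripper_width: 0.0291
grasp_force: 60.2
```

Request:
jog_arm(series=[{"offset": [0, 0, 0.5], "twist": [0, 0, 0], "jaw": 10}, {"offset": [0, 0, 0], "twist": [0, 0, 0], "jaw": 10}])

```text
clock: 11.95
tool_pos: [0.5409, 0.0107, 0.0449]
tool_rot: [1.0, -0.017, 0.001, -0.0]
wrist_force: [-0.4, 0.1, -1.2]
gripper_width: 0.0291
grasp_force: 60.2
```

Request:
jog_arm(series=[{"offset": [0, 0, 0.4], "twist": [0, 0, 0], "jaw": 10}, {"offset": [0, 0, 0], "twist": [0, 0, 0], "jaw": 10}])

```text
clock: 12.15
tool_pos: [0.5404, 0.0107, 0.0404]
tool_rot: [1.0, -0.017, 0.0, 0.0]
wrist_force: [0.1, 0.5, -0.7]
gripper_width: 0.0289
grasp_force: 60.2
```

Request:
jog_arm(series=[{"offset": [0, 0, 0.3], "twist": [0, 0, 0], "jaw": 10}, {"offset": [0, 0, 0], "twist": [0, 0, 0], "jaw": 10}])

```text
clock: 12.35
tool_pos: [0.5406, 0.0108, 0.0379]
tool_rot: [1.0, -0.017, 0.0, 0.0]
wrist_force: [-1.9, 0.2, 4.8]
gripper_width: 0.0289
grasp_force: 61.2
```

Request:
jog_arm(series=[{"offset": [0, 0, 0.2], "twist": [0, 0, 0], "jaw": 10}, {"offset": [0, 0, 0], "twist": [0, 0, 0], "jaw": 10}])

```text
clock: 12.55
tool_pos: [0.5401, 0.0108, 0.0367]
tool_rot: [1.0, -0.017, -0.0, 0.0]
wrist_force: [-7.2, -0.4, 16.6]
gripper_width: 0.0288
grasp_force: 62.9
```

Request:
jog_arm(series=[{"offset": [0, 0, 0.2], "twist": [0, 0, 0], "jaw": 10}, {"offset": [0, 0, 0], "twist": [0, 0, 0], "jaw": 10}])

```text
clock: 12.75
tool_pos: [0.5394, 0.0109, 0.0348]
tool_rot: [1.0, -0.017, -0.001, 0.0]
wrist_force: [-10.0, 0.6, 20.4]
gripper_width: 0.0288
grasp_force: 64.4
```

Contact at TCP z≈0.0385 means the bar is resting on the block, so I'll lift and turn it end for end.

Request:
jog_arm(series=[{"offset": [0, 0, -2.5], "twist": [0, 0, 0], "jaw": 10}, {"offset": [0, 0, -3.5], "twist": [0, 0, 0], "jaw": 10}, {"offset": [0, 0, -3.5], "twist": [0, 0, 0], "jaw": 10}, {"offset": [0, 0, 0], "twist": [0, 0, -8.2], "jaw": 10}, {"offset": [0, 0, 0], "twist": [0, 0, -8.2], "jaw": 10}, {"offset": [0, 0, 0], "twist": [0, 0, -8.2], "jaw": 10}, {"offset": [0, 0, 0], "twist": [0, 0, -8.2], "jaw": 10}, {"offset": [0, 0, 0], "twist": [0, 0, -8.2], "jaw": 10}, {"offset": [0, 0, 0], "twist": [0, 0, -8.2], "jaw": 10}, {"offset": [0, 0, 0], "twist": [0, 0, -8.2], "jaw": 10}, {"offset": [0, 0, 0], "twist": [0, 0, -8.2], "jaw": 10}, {"offset": [0, 0, 0], "twist": [0, 0, -8.2], "jaw": 10}])

```text
clock: 13.95
tool_pos: [0.5403, 0.0106, 0.1282]
tool_rot: [0.808, 0.589, -0.0, 0.0]
wrist_force: [-0.4, 0.2, -0.7]
gripper_width: 0.0291
grasp_force: 61.6
```

Request:
jog_arm(series=[{"offset": [0, 0, 0], "twist": [0, 0, -8.2], "jaw": 10}, {"offset": [0, 0, 0], "twist": [0, 0, -8.2], "jaw": 10}, {"offset": [0, 0, 0], "twist": [0, 0, -8.2], "jaw": 10}, {"offset": [0, 0, 0], "twist": [0, 0, -8.2], "jaw": 10}, {"offset": [0, 0, 0], "twist": [0, 0, -8.2], "jaw": 10}, {"offset": [0, 0, 0], "twist": [0, 0, -8.2], "jaw": 10}, {"offset": [0, 0, 0], "twist": [0, 0, -8.2], "jaw": 10}, {"offset": [0, 0, 0], "twist": [0, 0, -8.2], "jaw": 10}, {"offset": [0, 0, 0], "twist": [0, 0, -8.2], "jaw": 10}, {"offset": [0, 0, 0], "twist": [0, 0, -8.2], "jaw": 10}, {"offset": [0, 0, 0], "twist": [0, 0, -8.2], "jaw": 10}, {"offset": [0, 0, 0], "twist": [0, 0, -8.2], "jaw": 10}])

```text
clock: 15.15
tool_pos: [0.5403, 0.0104, 0.1282]
tool_rot: [0.083, 0.997, -0.0, 0.0]
wrist_force: [-0.8, -0.1, -1.7]
gripper_width: 0.0289
grasp_force: 61.6
```

Run:
```python
from h import *
st(); print(robot.sense()['joint_pos']); go(.539,.0105,.045,178.2)
```

```text
t 15.15 p [0.5403 0.0104 0.1282] yaw [[-0.986, 0.164, 0.0], [0.164, 0.986, -0.0], [-0.0, -0.0, -1.0]] F [-0.8 -0.1 -1.7] w 0.0289 61.585677741095424
[ 0.53266771  0.53988579 -0.85953902  1.93439178  0.51891668  0.90387264
  0.81551015]
off cm [ 0.13 -0.01  8.32]
yaw 170.53 twist z deg -7.67 tilt [ 0. -0. -1.]
```

Request:
jog_arm(series=[{"offset": [0, 0, 0], "twist": [0, 0, -7.7], "jaw": 10}, {"offset": [0.1, 0, 3.3], "twist": [0, 0, 0], "jaw": 10}, {"offset": [0, 0, 3], "twist": [0, 0, 0], "jaw": 10}, {"offset": [0, 0, 1.5], "twist": [0, 0, 0], "jaw": 10}, {"offset": [0, 0, 0.5], "twist": [0, 0, 0], "jaw": 10}, {"offset": [0, 0, 0], "twist": [0, 0, 0], "jaw": 10}, {"offset": [0, 0, 0], "twist": [0, 0, 0], "jaw": 10}])

```text
clock: 15.85
tool_pos: [0.5403, 0.011, 0.0464]
tool_rot: [0.018, 1.0, 0.0, 0.001]
wrist_force: [0.2, -0.3, -2.0]
gripper_width: 0.029
grasp_force: 61.6
```

Request:
jog_arm(series=[{"offset": [0, 0, 0.4], "twist": [0, 0, 0], "jaw": 10}, {"offset": [0, 0, 0.2], "twist": [0, 0, 0], "jaw": 10}, {"offset": [0, 0, 0], "twist": [0, 0, 0], "jaw": 10}])

```text
clock: 16.15
tool_pos: [0.5394, 0.0106, 0.0394]
tool_rot: [0.018, 1.0, -0.0, 0.0]
wrist_force: [0.6, -0.0, -0.9]
gripper_width: 0.0291
grasp_force: 61.6
```

Request:
jog_arm(series=[{"offset": [0, 0, 0.3], "twist": [0, 0, 0], "jaw": 10}, {"offset": [0, 0, 0.2], "twist": [0, 0, 0], "jaw": 10}, {"offset": [0, 0, 0], "twist": [0, 0, 0], "jaw": 10}])

```text
clock: 16.45
tool_pos: [0.5391, 0.0107, 0.034]
tool_rot: [0.018, 1.0, -0.0, -0.0]
wrist_force: [0.1, -0.5, -1.5]
gripper_width: 0.0288
grasp_force: 61.6
```

It passed below block level, so the pocket is engaged. I'll lower it the rest of the way and release.

Request:
jog_arm(series=[{"offset": [0, 0, 0.2], "twist": [0, 0, 0], "jaw": 10}, {"offset": [0, 0, 0.2], "twist": [0, 0, 0], "jaw": 10}, {"offset": [0, 0, 0], "twist": [0, 0, 0], "jaw": 10}])

```text
clock: 16.75
tool_pos: [0.5391, 0.011, 0.0308]
tool_rot: [0.018, 1.0, -0.0, -0.0]
wrist_force: [-4.6, 0.0, 7.9]
gripper_width: 0.029
grasp_force: 63.0
```

Request:
jog_arm(series=[{"offset": [0, 0, 0.1], "twist": [0, 0, 0], "jaw": 10}, {"offset": [0, 0, 0], "twist": [0, 0, 0], "jaw": 10}])

```text
clock: 16.95
tool_pos: [0.5389, 0.0111, 0.03]
tool_rot: [0.018, 1.0, -0.0, -0.0]
wrist_force: [-6.6, -0.2, 10.0]
gripper_width: 0.029
grasp_force: 63.3
```

Request:
jog_arm(series=[{"offset": [0, 0, 0], "twist": [0, 0, 0], "jaw": 52}, {"offset": [0, 0, 0], "twist": [0, 0, 0], "jaw": 52}, {"offset": [0, 0, 0], "twist": [0, 0, 0], "jaw": 52}, {"offset": [0, 0, -2], "twist": [0, 0, 0], "jaw": 52}, {"offset": [0, 0, -4], "twist": [0, 0, 0], "jaw": 52}, {"offset": [0, 0, -5], "twist": [0, 0, 0], "jaw": 100}, {"offset": [0, 0, -5], "twist": [0, 0, 0], "jaw": 100}, {"offset": [0, 0, -5], "twist": [0, 0, 8.5], "jaw": 100}, {"offset": [0, 0, -5], "twist": [0, 0, 8.5], "jaw": 100}, {"offset": [0, 0, 0], "twist": [0, 0, 8.5], "jaw": 100}, {"offset": [0, 0, 0], "twist": [0, 0, 8.5], "jaw": 100}, {"offset": [0, 0, 0], "twist": [0, 0, 8.5], "jaw": 100}])

```text
clock: 18.15
tool_pos: [0.5394, 0.0106, 0.2897]
tool_rot: [0.382, 0.924, -0.0, 0.0]
wrist_force: [-0.0, 0.4, 0.7]
gripper_width: 0.0851
grasp_force: 0.0
```

Request:
jog_arm(series=[{"offset": [0, 0, 0], "twist": [0, 0, 8.5], "jaw": 100}, {"offset": [0, 0, 0], "twist": [0, 0, 8.5], "jaw": 100}, {"offset": [0, 0, 0], "twist": [0, 0, 8.5], "jaw": 100}, {"offset": [0, 0, 0], "twist": [0, 0, 8.5], "jaw": 100}, {"offset": [0, 0, 0], "twist": [0, 0, 8.5], "jaw": 100}, {"offset": [0, 0, 0], "twist": [0, 0, 8.5], "jaw": 100}, {"offset": [0, 0, 0], "twist": [0, 0, 8.5], "jaw": 100}, {"offset": [4, 0, 0], "twist": [0, 0, 0], "jaw": 100}, {"offset": [4, 0, 0], "twist": [0, 0, 0], "jaw": 100}, {"offset": [4, 0, 0], "twist": [0, 0, 0], "jaw": 100}, {"offset": [0, 0, 0], "twist": [0, 0, 0], "jaw": 100}, {"offset": [0, 0, 0], "twist": [0, 0, 0], "jaw": 100}])

```text
clock: 19.35
tool_pos: [0.5683, 0.1282, 0.289]
tool_rot: [0.788, 0.616, -0.0, -0.0]
wrist_force: [0.8, 0.4, -0.2]
gripper_width: 0.0857
grasp_force: 0.0
```

Run:
```python
from h import *
snap('wrist','w6.png'); st();go(.42,.356,.02,75.4)
```

```text
t 19.4 p [0.5684 0.1266 0.2889] yaw [[0.243, 0.97, -0.001], [0.97, -0.243, -0.001], [-0.001, -0.0, -1.0]] F [-0.4 -0.8 -0.1] w 0.0856 0.0
off cm [ 18.67 -19.96  26.88]
yaw 75.92 twist z deg 0.52 tilt [-0.001 -0.001 -1.   ]
```

View pics/w6.png

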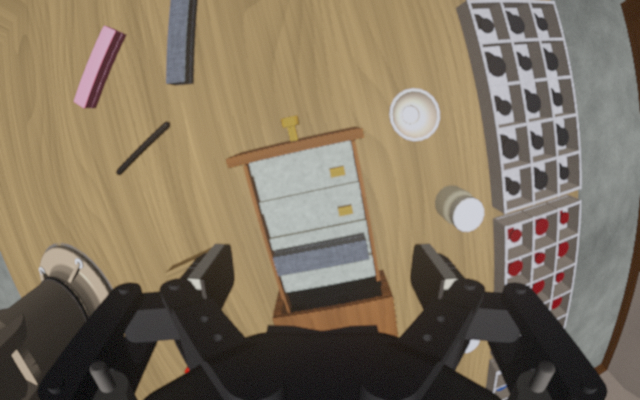

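Bar B lies flat in the rear bay. Bar A is at (182,40), with its near end at (180,82).

Run:
```python
from h import *
c,s=load('w6.png'); print(onz(c,180,82,0.,s))
```

```text
[0.39948655 0.30011381 0.        ]
```

Request:
jog_arm(series=[{"offset": [3.7, -3.3, 0], "twist": [0, 0, 0], "jaw": 100}, {"offset": [3.7, -3.3, 0], "twist": [0, 0, 0], "jaw": 100}, {"offset": [3.7, -3.4, 0], "twist": [0, 0, 0], "jaw": 100}, {"offset": [3.7, -3.4, 0], "twist": [0, 0, 0], "jaw": 100}, {"offset": [3.7, -3.4, 0], "twist": [0, 0, 0], "jaw": 100}, {"offset": [0, -3.2, 2], "twist": [0, 0, 0], "jaw": 80}, {"offset": [0, 0, 5], "twist": [0, 0, 0.5], "jaw": 80}, {"offset": [0, 0, 5], "twist": [0, 0, 0], "jaw": 80}, {"offset": [0, 0, 5], "twist": [0, 0, 0], "jaw": 80}, {"offset": [0, 0, 4], "twist": [0, 0, 0], "jaw": 80}, {"offset": [0, 0, 0], "twist": [0, 0, 0], "jaw": 80}, {"offset": [0, 0, 0], "twist": [0, 0, 0], "jaw": 80}])

```text
clock: 20.6
tool_pos: [0.4206, 0.3538, 0.0799]
tool_rot: [0.792, 0.611, -0.0, 0.0]
wrist_force: [-0.4, 1.2, 1.3]
gripper_width: 0.0684
grasp_force: 0.0
```

Run:
```python
from h import *
c=snap('wrist','w7.png'); st();go(.42,.356,.02,75.4)
cv2.imwrite('pics/w7c.png',cv2.imread('pics/w7.png')[60:340,150:500])
```

```text
t 20.65 p [0.4212 0.3549 0.0811] yaw [[0.253, 0.967, 0.002], [0.967, -0.253, 0.001], [0.002, 0.001, -1.0]] F [0.7 1.1 0.4] w 0.0685 0.0
off cm [ 0.07 -0.16  6.11]
yaw 75.34 twist z deg -0.06 tilt [ 0.002  0.001 -1.   ]
```

View pics/w7c.png

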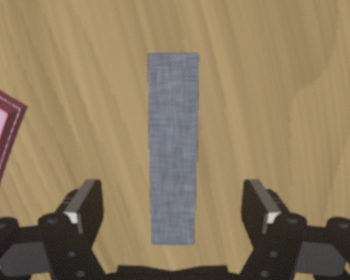

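Bar A is between the fingers. Its top-face ends in full-frame pixels are: far (298,113)-(348,113), near (302,304)-(345,304).

Run:
```python
from h import *
c,s=load('w7.png')
P=[onz(c,u,v,.032,s)[:2] for u,v in((298,113),(348,113),(345,304),(302,304))]
f=(P[0]+P[1])/2;n=(P[2]+P[3])/2;d=f-n;print(np.linalg.norm(d)); yw=np.degrees(np.arctan2(d[1],d[0]));print(f,n,yw); m=(f+n)/2; m2=f-.065*d/np.linalg.norm(d);print(m,m2); go(*((m+m2)/2),.018,yw)
```

```text
0.128064803936378
[0.43822707 0.41952143] [0.40629831 0.29550067] 75.56288710151232
[0.42226269 0.35751105] [0.42202145 0.35657401]
off cm [0.22 0.02 6.31]
yaw 75.34 twist z deg -0.22 tilt [ 0.002  0.001 -1.   ]
```

Request:
jog_arm(series=[{"offset": [0.2, 0, 3.3], "twist": [0, 0, 0], "jaw": 80}, {"offset": [0, 0, 2], "twist": [0, 0, 0], "jaw": 80}, {"offset": [0, 0, 1], "twist": [0, 0, 0], "jaw": 80}, {"offset": [0, 0, 0], "twist": [0, 0, 0], "jaw": 10}, {"offset": [0, 0, 0], "twist": [0, 0, 0], "jaw": 10}, {"offset": [0, 0, 0], "twist": [0, 0, 0], "jaw": 10}, {"offset": [0, 0, 0], "twist": [0, 0, 0], "jaw": 10}, {"offset": [0, 0, 0], "twist": [0, 0, 0], "jaw": 10}, {"offset": [0, 0, -3], "twist": [0, 0, 0], "jaw": 10}, {"offset": [0, 0, -5], "twist": [0, 0, 0], "jaw": 10}, {"offset": [0, 0, -5], "twist": [0, 0, 0], "jaw": 10}, {"offset": [0, 0, 0], "twist": [0, 0, 0], "jaw": 10}], force=60)

```text
clock: 21.85
tool_pos: [0.4231, 0.3603, 0.1537]
tool_rot: [0.791, 0.612, 0.006, -0.0]
wrist_force: [1.0, 0.9, -1.4]
gripper_width: 0.0289
grasp_force: 59.9
```

Run:
```python
from h import *
st(); go(.542,.1195,.0485,-1.8); print(robot.sense()['joint_pos'])
```

```text
t 21.85 p [0.4231 0.3603 0.1537] yaw [[0.252, 0.968, 0.01], [0.968, -0.252, 0.008], [0.01, 0.007, -1.0]] F [ 1.   0.9 -1.4] w 0.0289 59.89742958918214
off cm [-20.43  17.49  10.43]
yaw 75.43 twist z deg 77.23 tilt [ 0.01   0.008 -1.   ]
[-0.23725728  0.47862193 -0.74223989  1.89476625  0.40844697  0.91058263
 -1.43035516]
```

Request:
jog_arm(series=[{"offset": [-3.3, 2.8, 0], "twist": [0, 0, 0], "jaw": 10}, {"offset": [-3.3, 2.8, 0], "twist": [0, 0, 0], "jaw": 10}, {"offset": [-3.3, 2.8, 0], "twist": [0, 0, 0], "jaw": 10}, {"offset": [-3.3, 2.8, 0], "twist": [0, 0, 0], "jaw": 10}, {"offset": [-3.3, 2.8, 0], "twist": [0, 0, 0], "jaw": 10}, {"offset": [-3.3, 2.8, 0], "twist": [0, 0, 0], "jaw": 10}, {"offset": [0, 0.5, 0], "twist": [0, 0, 7.7], "jaw": 10}, {"offset": [0, 0, 0], "twist": [0, 0, 7.7], "jaw": 10}, {"offset": [0, 0, 0], "twist": [0, 0, 7.7], "jaw": 10}, {"offset": [0, 0, 0], "twist": [0, 0, 7.7], "jaw": 10}, {"offset": [0, 0, 0], "twist": [0, 0, 7.7], "jaw": 10}, {"offset": [0, 0, 0], "twist": [0, 0, 7.7], "jaw": 10}])

```text
clock: 23.05
tool_pos: [0.5378, 0.1212, 0.1463]
tool_rot: [0.968, 0.25, 0.0, 0.0]
wrist_force: [0.2, 0.0, -0.5]
gripper_width: 0.0292
grasp_force: 59.8
```

Request:
jog_arm(series=[{"offset": [0, 0, 0], "twist": [0, 0, 7.7], "jaw": 10}, {"offset": [0, 0, 0], "twist": [0, 0, 7.7], "jaw": 10}, {"offset": [0, 0, 0], "twist": [0, 0, 7.7], "jaw": 10}, {"offset": [0, 0, 0], "twist": [0, 0, 7.7], "jaw": 10}, {"offset": [0, 0, 3], "twist": [0, 0, 0], "jaw": 10}, {"offset": [0, 0, 0], "twist": [0, 0, 0], "jaw": 10}, {"offset": [0, 0, 0], "twist": [0, 0, 0], "jaw": 10}])

```text
clock: 23.75
tool_pos: [0.5373, 0.1213, 0.1162]
tool_rot: [1.0, -0.013, -0.001, 0.0]
wrist_force: [0.1, 0.1, -1.6]
gripper_width: 0.0285
grasp_force: 59.7
```

Run:
```python
from h import *
st(); go(.542,.1195,.0485,-1.8); c=snap('wrist','w8.png'); cv2.imwrite('pics/w8c.png',cv2.imread('pics/w8.png')[60:360,60:500])
```

```text
t 23.75 p [0.5373 0.1213 0.1162] yaw [[1.0, -0.027, -0.002], [-0.027, -1.0, -0.0], [-0.002, 0.0, -1.0]] F [ 0.1  0.1 -1.6] w 0.0285 59.73347743973136
off cm [0.48 0.16 6.77]
yaw -1.54 twist z deg 0.26 tilt [-0.002 -0.    -1.   ]
```

View pics/w8c.png

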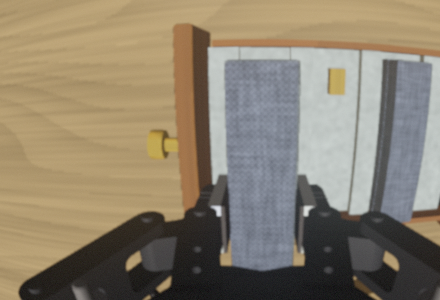

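Bar A is above the front bay. The middle block is at full-frame (397,141), and bar B sits flat in the rear bay.

Run:
```python
from h import *
c,s=load('w8.png'); b=onz(c,397,141,.021,s); print(b); print('bar end',onz(c,322,120,.147-.03+.014,s))
print('B sides',onz(c,450,180,.044,s),onz(c,482,180,.044,s))
```

```text
[0.58449247 0.0632195  0.021     ]
bar end [0.60177529 0.11921828 0.131     ]
B sides [0.55874197 0.02808067 0.044     ] [0.5585276 0.0008971 0.044    ]
```

Request:
jog_arm(series=[{"offset": [0.45, 0.15, 3], "twist": [0, 0, 0.2], "jaw": 10}, {"offset": [0, 0, 2.7], "twist": [0, 0, 0], "jaw": 10}, {"offset": [0, 0, 1], "twist": [0, 0, 0], "jaw": 10}, {"offset": [0, 0, 0.3], "twist": [0, 0, 0], "jaw": 10}, {"offset": [0, 0, 0], "twist": [0, 0, 0], "jaw": 10}])

```text
clock: 24.3
tool_pos: [0.543, 0.12, 0.0471]
tool_rot: [1.0, -0.015, 0.0, -0.0]
wrist_force: [0.1, 1.1, -1.8]
gripper_width: 0.0287
grasp_force: 59.8
```

Request:
jog_arm(series=[{"offset": [0, 0, 0.4], "twist": [0, 0, 0], "jaw": 10}, {"offset": [0, 0, 0], "twist": [0, 0, 0], "jaw": 10}])

```text
clock: 24.5
tool_pos: [0.543, 0.1198, 0.043]
tool_rot: [1.0, -0.016, 0.001, -0.0]
wrist_force: [-0.8, 0.1, -1.4]
gripper_width: 0.0288
grasp_force: 59.8
```

Request:
jog_arm(series=[{"offset": [0, 0, 0.3], "twist": [0, 0, 0], "jaw": 10}, {"offset": [0, 0, 0], "twist": [0, 0, 0], "jaw": 10}])

```text
clock: 24.7
tool_pos: [0.5424, 0.1197, 0.0393]
tool_rot: [1.0, -0.016, 0.0, 0.0]
wrist_force: [0.2, -0.4, -0.8]
gripper_width: 0.0289
grasp_force: 59.8
```

Request:
jog_arm(series=[{"offset": [0, 0, 0.2], "twist": [0, 0, 0], "jaw": 10}, {"offset": [0, 0, 0], "twist": [0, 0, 0], "jaw": 10}])

```text
clock: 24.9
tool_pos: [0.5423, 0.1197, 0.0371]
tool_rot: [1.0, -0.016, -0.0, 0.0]
wrist_force: [0.0, -0.9, -0.6]
gripper_width: 0.0289
grasp_force: 59.8
```

No contact at block height, so I'll keep lowering.

Request:
jog_arm(series=[{"offset": [0, 0, 0.2], "twist": [0, 0, 0], "jaw": 10}, {"offset": [0, 0, 0], "twist": [0, 0, 0], "jaw": 10}])

```text
clock: 25.1
tool_pos: [0.5427, 0.1199, 0.0363]
tool_rot: [1.0, -0.015, 0.0, 0.0]
wrist_force: [-3.4, -2.4, 10.1]
gripper_width: 0.0292
grasp_force: 63.7
```

Request:
jog_arm(series=[{"offset": [0, 0, 0.2], "twist": [0, 0, 0], "jaw": 10}, {"offset": [0, 0, 0], "twist": [0, 0, 0], "jaw": 10}])

```text
clock: 25.3
tool_pos: [0.5429, 0.12, 0.036]
tool_rot: [1.0, -0.015, 0.001, 0.0]
wrist_force: [-9.7, -5.1, 28.3]
gripper_width: 0.0289
grasp_force: 67.2
```

Request:
jog_arm(series=[{"offset": [0, 0, 0.2], "twist": [0, 0, 0], "jaw": 10}, {"offset": [0, 0, 0], "twist": [0, 0, 0], "jaw": 10}])

```text
clock: 25.5
tool_pos: [0.543, 0.12, 0.0357]
tool_rot: [1.0, -0.015, 0.001, 0.001]
wrist_force: [-17.2, -8.2, 47.5]
gripper_width: 0.029
grasp_force: 70.7
```

Run:
```python
from h import *
s=robot.sense(); st(); print(s['moment']); c=snap('wrist','w9.png'); cv2.imwrite('pics/w9c.png',cv2.imread('pics/w9.png')[60:360,60:560])
```

```text
t 25.5 p [0.543  0.12   0.0357] yaw [[1.0, -0.03, 0.002], [-0.03, -1.0, -0.001], [0.002, 0.001, -1.0]] F [-17.2  -8.2  47.5] w 0.029 70.74863514862955
[0.66809777 2.96500638 0.70049938]
```

View pics/w9c.png

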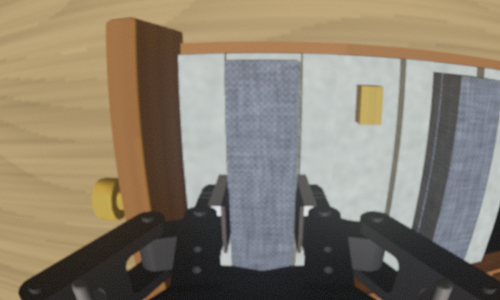

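The moment reading is ambiguous, but the contact height matches the block top. I'll lift and turn the bar end for end.

Request:
jog_arm(series=[{"offset": [0, 0, -2.5], "twist": [0, 0, 0], "jaw": 10}, {"offset": [0, 0, -3.5], "twist": [0, 0, 0], "jaw": 10}, {"offset": [0, 0, -3.5], "twist": [0, 0, 0], "jaw": 10}, {"offset": [0, 0, 0], "twist": [0, 0, -8.2], "jaw": 10}, {"offset": [0, 0, 0], "twist": [0, 0, -8.2], "jaw": 10}, {"offset": [0, 0, 0], "twist": [0, 0, -8.2], "jaw": 10}, {"offset": [0, 0, 0], "twist": [0, 0, -8.2], "jaw": 10}, {"offset": [0, 0, 0], "twist": [0, 0, -8.2], "jaw": 10}, {"offset": [0, 0, 0], "twist": [0, 0, -8.2], "jaw": 10}, {"offset": [0, 0, 0], "twist": [0, 0, -8.2], "jaw": 10}, {"offset": [0, 0, 0], "twist": [0, 0, -8.2], "jaw": 10}, {"offset": [0, 0, 0], "twist": [0, 0, -8.2], "jaw": 10}])

```text
clock: 26.75
tool_pos: [0.5424, 0.1196, 0.1262]
tool_rot: [0.807, 0.59, -0.0, 0.0]
wrist_force: [0.3, -0.4, -1.2]
gripper_width: 0.0288
grasp_force: 63.0
```

Request:
jog_arm(series=[{"offset": [0, 0, 0], "twist": [0, 0, -8.2], "jaw": 10}, {"offset": [0, 0, 0], "twist": [0, 0, -8.2], "jaw": 10}, {"offset": [0, 0, 0], "twist": [0, 0, -8.2], "jaw": 10}, {"offset": [0, 0, 0], "twist": [0, 0, -8.2], "jaw": 10}, {"offset": [0, 0, 0], "twist": [0, 0, -8.2], "jaw": 10}, {"offset": [0, 0, 0], "twist": [0, 0, -8.2], "jaw": 10}, {"offset": [0, 0, 0], "twist": [0, 0, -8.2], "jaw": 10}, {"offset": [0, 0, 0], "twist": [0, 0, -8.2], "jaw": 10}, {"offset": [0, 0, 0], "twist": [0, 0, -8.2], "jaw": 10}, {"offset": [0, 0, 0], "twist": [0, 0, -8.2], "jaw": 10}, {"offset": [0, 0, 0], "twist": [0, 0, -8.2], "jaw": 10}, {"offset": [0, 0, 0], "twist": [0, 0, -8.2], "jaw": 10}])

```text
clock: 27.95
tool_pos: [0.5425, 0.1194, 0.1261]
tool_rot: [0.081, 0.997, -0.0, -0.0]
wrist_force: [-0.1, 0.0, -1.4]
gripper_width: 0.0289
grasp_force: 63.0
```

Request:
jog_arm(series=[{"offset": [0, 0, 0], "twist": [0, 0, -8], "jaw": 10}, {"offset": [0, 0, 0], "twist": [0, 0, 0], "jaw": 10}, {"offset": [0, 0, 0], "twist": [0, 0, 0], "jaw": 10}])

```text
clock: 28.25
tool_pos: [0.5424, 0.1195, 0.1261]
tool_rot: [0.016, 1.0, 0.0, -0.0]
wrist_force: [-0.3, 0.3, -1.4]
gripper_width: 0.0289
grasp_force: 63.0
```

Run:
```python
from h import *
st(); go(.5415,.1195,.045,178.2); snap('scene','s10.png');c=snap('wrist','w10.png');s=robot.sense(); print(s['moment'])
im=cv2.imread('pics/w10.png')
cv2.imwrite('pics/w10c.png',im[60:400,100:620])
```

```text
t 28.25 p [0.5424 0.1195 0.1261] yaw [[-0.999, 0.032, -0.0], [0.032, 0.999, 0.0], [0.0, 0.0, -1.0]] F [-0.3  0.3 -1.4] w 0.0289 62.988507421687245
off cm [ 0.09 -0.    8.11]
yaw 178.18 twist z deg -0.02 tilt [-0.  0. -1.]
[ 0.03181352  0.0026055  -0.02126036]
```

View pics/w10c.png

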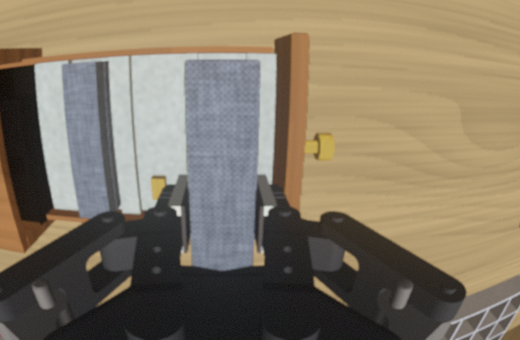

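The view shows bar A turned and above the front bay, aligned with it. I'll lower it.

Request:
jog_arm(series=[{"offset": [0.1, 0, 3.5], "twist": [0, 0, 0], "jaw": 10}, {"offset": [0, 0, 3], "twist": [0, 0, 0], "jaw": 10}, {"offset": [0, 0, 1.5], "twist": [0, 0, 0], "jaw": 10}, {"offset": [0, 0, 0.4], "twist": [0, 0, 0], "jaw": 10}, {"offset": [0, 0, 0], "twist": [0, 0, 0], "jaw": 10}])

```text
clock: 28.85
tool_pos: [0.5416, 0.1201, 0.0426]
tool_rot: [0.014, 1.0, 0.0, 0.0]
wrist_force: [-0.2, 0.2, -1.2]
gripper_width: 0.0288
grasp_force: 63.0
```

Request:
jog_arm(series=[{"offset": [0, 0, 0.3], "twist": [0, 0, 0], "jaw": 10}, {"offset": [0, 0, 0.1], "twist": [0, 0, 0], "jaw": 10}, {"offset": [0, 0, 0], "twist": [0, 0, 0], "jaw": 10}])

```text
clock: 29.15
tool_pos: [0.5421, 0.12, 0.0391]
tool_rot: [0.014, 1.0, 0.0, 0.001]
wrist_force: [1.2, -0.7, 0.1]
gripper_width: 0.0286
grasp_force: 63.2
```

Request:
jog_arm(series=[{"offset": [0, 0, 0.2], "twist": [0, 0, 0], "jaw": 10}, {"offset": [0, 0, 0], "twist": [0, 0, 0], "jaw": 10}])

```text
clock: 29.35
tool_pos: [0.5417, 0.1201, 0.038]
tool_rot: [0.014, 1.0, -0.0, 0.001]
wrist_force: [-6.3, -2.5, 12.7]
gripper_width: 0.0291
grasp_force: 65.1
```

Run:
```python
from h import *
s=robot.sense(); print(s['moment'],s['wrist_force'])
c,_=load('w10.png'); _,s=load('w10.png')
print('blk mid',onz(c,258,246,.021,s),'front inner top edge',onz(c,378,97,.074,s),onz(c,388,240,.074,s),'bar edges',[onz(c,u,122,.126-.016+.032,s)[:2] for u in(286,360)],'line',onz(c,232,115,.02,s),onz(c,285,117,.02,s),'B',onz(c,164,125,.044,s),onz(c,198,125,.044,s))
```

```text
[-0.5223177   0.6616731  -0.08932145] [-6.34077978 -2.52301578 12.65503201]
blk mid [0.58086353 0.06349718 0.021     ] front inner top edge [0.46452295 0.15531059 0.074     ] [0.55614385 0.16258144 0.074     ] bar edges [array([0.47767788, 0.10758722]), array([0.47853223, 0.13572603])] line [0.47051115 0.0506276  0.02      ] [0.47494115 0.09293754 0.02      ] B [0.47312634 0.00190079 0.044     ] [0.47604167 0.03081282 0.044     ]
```

Request:
jog_arm(series=[{"offset": [0, 0, -0.8], "twist": [0, 0, 0], "jaw": 10}, {"offset": [0, -0.3, 0], "twist": [0, 0, 0], "jaw": 10}, {"offset": [0, 0, 0.4], "twist": [0, 0, 0], "jaw": 10}, {"offset": [0, 0, 0.4], "twist": [0, 0, 0], "jaw": 10}, {"offset": [0, 0, 0], "twist": [0, 0, 0], "jaw": 10}])

```text
clock: 29.85
tool_pos: [0.5408, 0.1162, 0.0365]
tool_rot: [0.014, 1.0, -0.001, -0.0]
wrist_force: [-5.0, -3.5, 11.8]
gripper_width: 0.0292
grasp_force: 65.7
```

From the force and moment, the first orientation's stiff contact was at y offset of about +44 mm. That is the finger linkage on the tall drawer front, not the bar. The present contact fits the block. I'll turn the bar back and use the middle bay, clear of the front.

Request:
jog_arm(series=[{"offset": [0, 0, -2.5], "twist": [0, 0, 0], "jaw": 10}, {"offset": [0, 0, -3.5], "twist": [0, 0, 0], "jaw": 10}, {"offset": [0, 0, -3.5], "twist": [0, 0, 0], "jaw": 10}, {"offset": [0, -2.5, 0], "twist": [0, 0, 0], "jaw": 10}, {"offset": [0, -2.6, 0], "twist": [0, 0, 0], "jaw": 10}, {"offset": [0, 0, 0], "twist": [0, 0, 8.2], "jaw": 10}, {"offset": [0, 0, 0], "twist": [0, 0, 8.2], "jaw": 10}, {"offset": [0, 0, 0], "twist": [0, 0, 8.2], "jaw": 10}, {"offset": [0, 0, 0], "twist": [0, 0, 8.2], "jaw": 10}, {"offset": [0, 0, 0], "twist": [0, 0, 8.2], "jaw": 10}, {"offset": [0, 0, 0], "twist": [0, 0, 8.2], "jaw": 10}, {"offset": [0, 0, 0], "twist": [0, 0, 8.2], "jaw": 10}])

```text
clock: 31.05
tool_pos: [0.5396, 0.0655, 0.1305]
tool_rot: [0.495, 0.869, -0.0, -0.0]
wrist_force: [0.3, 0.0, -0.9]
gripper_width: 0.0288
grasp_force: 63.9
```

Request:
jog_arm(series=[{"offset": [0, 0, 0], "twist": [0, 0, 8.2], "jaw": 10}, {"offset": [0, 0, 0], "twist": [0, 0, 8.2], "jaw": 10}, {"offset": [0, 0, 0], "twist": [0, 0, 8.2], "jaw": 10}, {"offset": [0, 0, 0], "twist": [0, 0, 8.2], "jaw": 10}, {"offset": [0, 0, 0], "twist": [0, 0, 8.2], "jaw": 10}, {"offset": [0, 0, 0], "twist": [0, 0, 8.2], "jaw": 10}, {"offset": [0, 0, 0], "twist": [0, 0, 8.2], "jaw": 10}, {"offset": [0, 0, 0], "twist": [0, 0, 8.2], "jaw": 10}, {"offset": [0, 0, 0], "twist": [0, 0, 8.2], "jaw": 10}, {"offset": [0, 0, 0], "twist": [0, 0, 8.2], "jaw": 10}, {"offset": [0, 0, 0], "twist": [0, 0, 8.2], "jaw": 10}, {"offset": [0, 0, 0], "twist": [0, 0, 8.2], "jaw": 10}])

```text
clock: 32.25
tool_pos: [0.5395, 0.0656, 0.1305]
tool_rot: [0.981, 0.193, -0.001, 0.0]
wrist_force: [-0.4, -0.0, -0.6]
gripper_width: 0.0291
grasp_force: 63.9
```

Request:
jog_arm(series=[{"offset": [0, 0, 0], "twist": [0, 0, 8.2], "jaw": 10}, {"offset": [0, 0, 0], "twist": [0, 0, 8.2], "jaw": 10}, {"offset": [0, 0, 0], "twist": [0, 0, 8.2], "jaw": 10}, {"offset": [0, 0, 0], "twist": [0, 0, 0], "jaw": 10}, {"offset": [0, 0, 0], "twist": [0, 0, 0], "jaw": 10}])

```text
clock: 32.75
tool_pos: [0.5397, 0.0658, 0.1308]
tool_rot: [1.0, -0.015, -0.0, 0.0]
wrist_force: [-0.2, -0.5, -0.6]
gripper_width: 0.0289
grasp_force: 63.9
```

Run:
```python
from h import *
st(); go(.5405,.065,.045,-1.8); c=snap('wrist','w11.png'); s=robot.sense()
# where would the drawer lie: project predicted bay/wall lines, and find bar end outline
hsv=cv2.cvtColor(c['pixels'],cv2.COLOR_RGB2HSV); im=c['pixels'].astype(int)
for v in (115,125,140,150): print(v,''.join('B' if b>r+4 and V<140 else ('Y' if S>140 else('W' if V>150 else '.')) for (r,g,b),(H,S,V) in zip(im[v,120:520:3],hsv[v,120:520:3])))
```

```text
t 32.75 p [0.5397 0.0658 0.1308] yaw [[1.0, -0.03, -0.001], [-0.03, -1.0, -0.0], [-0.001, 0.0, -1.0]] F [-0.2 -0.5 -0.6] w 0.0289 63.904781956225634
off cm [0.09 0.07 8.58]
yaw -1.75 twist z deg 0.05 tilt [-0.001 -0.    -1.   ]
115 WWWWWWWWWWWWWWWWWWWY.........WWWWWWWWWWWWWWWWWWWWWWWWWWWWWWWWWWWWWWWWWWWWWWWWWWWWWWWWWWWWWWWWWWWWW.WWWWWWWWWWWWWWWW........Y.YWWWWWWWW
125 WWWWWWWWWWWWWWWWWWWY.........WWWWWWWWWWWWWWWWWWWWWWWWWWWWW.W......WWWWWWWW.W...BWWWW..BWW.........WWWWWWWWWWWWWW...........Y.WWWWWWWWW
140 WWWWWWWWWWWWWWWWWWWY.........WWWWWWWWW.WWWWWWWWWWWWWWWWWWWWWWWWWWW.WWW..WWW.....WWWW....WWWWWWWWW.WWWWWWWWWWWWWW............YWWWWWWWWW
150 WWWWWWWWWWWWWWWWWWWW.........WWWWWWWWW.WWWWWWWWWWWWWWWWW..B.WWWWWWWWWWWW..WW.WWWWWWW.....WWWW.W....WWWWWWWWWWWWW...........Y.WWWWWWWWY
```

Request:
jog_arm(series=[{"offset": [0.1, 0.05, 3.5], "twist": [0, 0, 0], "jaw": 10}, {"offset": [0, 0, 3.3], "twist": [0, 0, 0], "jaw": 10}, {"offset": [0, 0, 1.5], "twist": [0, 0, 0], "jaw": 10}, {"offset": [0, 0, 0.3], "twist": [0, 0, 0], "jaw": 10}, {"offset": [0, 0, 0], "twist": [0, 0, 0], "jaw": 10}])

```text
clock: 33.3
tool_pos: [0.5411, 0.0654, 0.0455]
tool_rot: [1.0, -0.017, -0.0, -0.0]
wrist_force: [0.7, 1.1, -1.2]
gripper_width: 0.0287
grasp_force: 63.9
```

Request:
jog_arm(series=[{"offset": [0, 0, 0.3], "twist": [0, 0, 0], "jaw": 10}, {"offset": [0, 0, 0.2], "twist": [0, 0, 0], "jaw": 10}, {"offset": [0, 0, 0], "twist": [0, 0, 0], "jaw": 10}])

```text
clock: 33.6
tool_pos: [0.5413, 0.0652, 0.0409]
tool_rot: [1.0, -0.017, 0.001, -0.0]
wrist_force: [-0.0, -0.5, -1.7]
gripper_width: 0.0291
grasp_force: 63.9
```

Request:
jog_arm(series=[{"offset": [0, 0, 0.2], "twist": [0, 0, 0], "jaw": 10}, {"offset": [0, 0, 0], "twist": [0, 0, 0], "jaw": 10}])

```text
clock: 33.8
tool_pos: [0.5409, 0.0652, 0.0384]
tool_rot: [1.0, -0.017, 0.0, 0.0]
wrist_force: [0.1, -0.3, -0.9]
gripper_width: 0.0287
grasp_force: 63.9
```

Run:
```python
from h import *
st(); print(robot.sense()['moment'])
```

```text
t 33.8 p [0.5409 0.0652 0.0384] yaw [[0.999, -0.035, 0.0], [-0.035, -0.999, -0.0], [0.0, 0.0, -1.0]] F [ 0.1 -0.3 -0.9] w 0.0287 63.934637513011694
[ 0.02455948  0.0087783  -0.02880656]
```

Request:
jog_arm(series=[{"offset": [0, 0, 0.2], "twist": [0, 0, 0], "jaw": 10}, {"offset": [0, 0, 0], "twist": [0, 0, 0], "jaw": 10}])

```text
clock: 34.0
tool_pos: [0.5408, 0.0652, 0.0361]
tool_rot: [1.0, -0.017, -0.0, 0.0]
wrist_force: [-0.4, 0.7, -1.4]
gripper_width: 0.029
grasp_force: 63.9
```

Request:
jog_arm(series=[{"offset": [0, 0, 0.2], "twist": [0, 0, 0], "jaw": 10}, {"offset": [0, 0, 0], "twist": [0, 0, 0], "jaw": 10}])

```text
clock: 34.2
tool_pos: [0.5408, 0.0652, 0.034]
tool_rot: [1.0, -0.017, -0.0, 0.0]
wrist_force: [-0.1, 1.1, -1.2]
gripper_width: 0.0287
grasp_force: 63.9
```

Request:
jog_arm(series=[{"offset": [0, 0, 0.15], "twist": [0, 0, 0], "jaw": 10}, {"offset": [0, 0, 0], "twist": [0, 0, 0], "jaw": 10}])

```text
clock: 34.4
tool_pos: [0.541, 0.0652, 0.0329]
tool_rot: [1.0, -0.017, 0.0, 0.0]
wrist_force: [-0.8, -0.5, 1.7]
gripper_width: 0.0291
grasp_force: 64.5
```

Run:
```python
from h import *
st(); print(robot.sense()['moment'])
```

```text
t 34.4 p [0.541  0.0652 0.0329] yaw [[0.999, -0.035, 0.0], [-0.035, -0.999, -0.0], [0.0, 0.0, -1.0]] F [-0.8 -0.5  1.7] w 0.0291 64.47386540472507
[-0.0584843   0.0912013   0.01088944]
```

The hypothesis holds: the pocket is going over the block. I'll seat it.

Request:
jog_arm(series=[{"offset": [0, 0, 0.2], "twist": [0, 0, 0], "jaw": 10}, {"offset": [0, 0, 0], "twist": [0, 0, 0], "jaw": 10}])

```text
clock: 34.6
tool_pos: [0.5408, 0.0654, 0.0314]
tool_rot: [1.0, -0.017, -0.0, 0.0]
wrist_force: [-4.3, -0.6, 8.8]
gripper_width: 0.0289
grasp_force: 65.5
```

Request:
jog_arm(series=[{"offset": [0, 0, 0.2], "twist": [0, 0, 0], "jaw": 10}, {"offset": [0, 0, 0], "twist": [0, 0, 0], "jaw": 10}])

```text
clock: 34.8
tool_pos: [0.5405, 0.0654, 0.0296]
tool_rot: [1.0, -0.017, -0.0, 0.0]
wrist_force: [-6.7, -0.2, 10.8]
gripper_width: 0.0292
grasp_force: 66.1
```

Request:
jog_arm(series=[{"offset": [0, 0, 0], "twist": [0, 0, 0], "jaw": 44}, {"offset": [0, 0, 0], "twist": [0, 0, 0], "jaw": 44}, {"offset": [0, 0, 0], "twist": [0, 0, 0], "jaw": 44}, {"offset": [0, 0, -2], "twist": [0, 0, 0], "jaw": 44}, {"offset": [0, 0, -3], "twist": [0, 0, 0], "jaw": 44}, {"offset": [0, 0, -5], "twist": [0, 0, 0], "jaw": 100}, {"offset": [0, 0, -5], "twist": [0, 0, 0], "jaw": 100}, {"offset": [0, 0, -5], "twist": [0, 0, 0], "jaw": 100}, {"offset": [0, 0, -5], "twist": [0, 0, 0], "jaw": 100}, {"offset": [0, 0, 0], "twist": [0, 0, 0], "jaw": 100}, {"offset": [0, 0, 0], "twist": [0, 0, 0], "jaw": 100}, {"offset": [0, 0, 0], "twist": [0, 0, 0], "jaw": 100}])

```text
clock: 36.0
tool_pos: [0.5401, 0.0648, 0.2774]
tool_rot: [1.0, -0.017, -0.001, 0.0]
wrist_force: [1.0, 0.4, 0.2]
gripper_width: 0.0854
grasp_force: 0.0
```

Run:
```python
from h import *
snap('wrist','w12.png'); st(); snap('scene','s12.png'); snap('top','t12.png')
```

```text
t 36.05 p [0.54   0.0649 0.277 ] yaw [[0.999, -0.035, -0.003], [-0.035, -0.999, -0.001], [-0.003, 0.001, -1.0]] F [-0.   0.3 -0.2] w 0.0853 0.0
```

Request:
jog_arm(series=[{"offset": [-0.8, 4, 0], "twist": [0, 0, 0], "jaw": 100}, {"offset": [-0.8, 4, 0], "twist": [0, 0, 0], "jaw": 100}, {"offset": [-0.8, 4, 0], "twist": [0, 0, 0], "jaw": 100}, {"offset": [-0.8, 4, 0], "twist": [0, 0, 0], "jaw": 100}, {"offset": [-0.8, 4, 0], "twist": [0, 0, 0], "jaw": 100}, {"offset": [-0.8, 4, 0], "twist": [0, 0, 0], "jaw": 100}, {"offset": [-0.8, 4, 0], "twist": [0, 0, 0], "jaw": 100}, {"offset": [-0.8, 4, 0], "twist": [0, 0, 0], "jaw": 100}, {"offset": [-0.8, 4, 0], "twist": [0, 0, 0], "jaw": 100}, {"offset": [0, 4, 0], "twist": [0, 0, 0], "jaw": 100}, {"offset": [0, 0, 0], "twist": [0, 0, 0], "jaw": 100}, {"offset": [0, 0, 0], "twist": [0, 0, 0], "jaw": 100}])

```text
clock: 37.35
tool_pos: [0.4545, -0.3324, 0.2775]
tool_rot: [1.0, -0.018, -0.001, -0.001]
wrist_force: [-0.0, 0.8, 0.1]
gripper_width: 0.0853
grasp_force: 0.0
```

Run:
```python
from h import *
c=snap('wrist','w13.png'); s=robot.sense(); st(); print(proj(c,[.53,-.274,.08],s),proj(c,[.491,-.4,.13],s),proj(c,[.491,-.4,.08],s), s['joint_pos'])
a=cv2.imread('pics/w12.png')[60:330,120:520]; b=cv2.imread('pics/w13.png')
p=cv2.resize(b,(800,500))[0:330]; 
q=np.zeros((270,800,3),np.uint8); q[:,:400]=a; sc=cv2.imread('pics/s12.png')[130:330,200:400]; q[:,400:670]=cv2.resize(sc,(270,270))
cv2.imwrite('pics/comp.png',np.vstack([q,p]))
```

```text
t 37.4 p [ 0.4551 -0.3312  0.2778] yaw [[0.999, -0.034, -0.001], [-0.034, -0.999, 0.002], [-0.001, -0.002, -1.0]] F [0.6 0.4 0.1] w 0.0853 0.0
(np.float64(266.2826066957836), np.float64(111.17321665233065)) (np.float64(394.88521481862006), np.float64(148.0241513292477)) (np.float64(384.44606789195336), np.float64(143.32941225309568)) [ 0.67918657  0.26847484 -0.19496735  1.77091997  0.05651244  1.10967007
 -1.13923692]
```

View pics/comp.png

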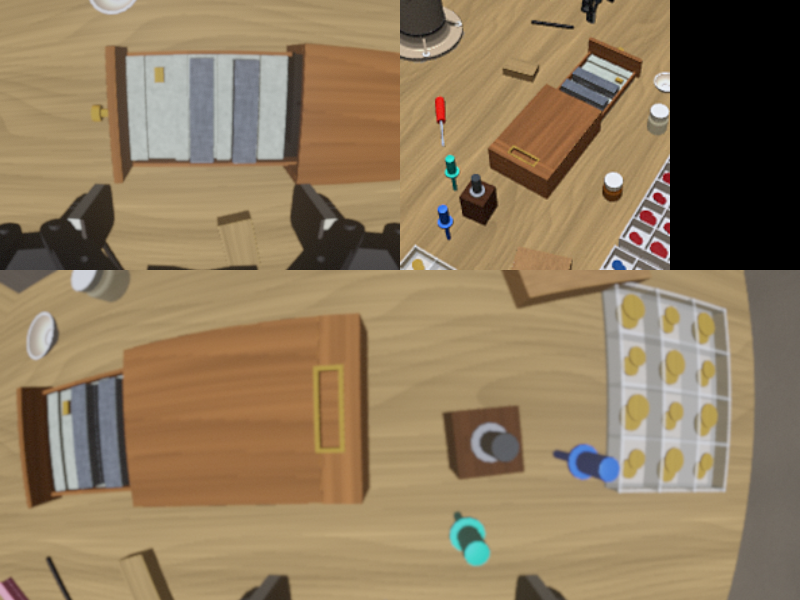

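Both bars lie flat in the middle and rear bays. The slot is at w13 pixel (263,111), the bolt grip top at (404,142), and the collar at (392,138) in the dark stand. I'll push the drawer shut with closed fingers.

Run:
```python
from h import *
c,s=load('w13.png'); print('slot',onz(c,263,111,.08,s),'ends',onz(c,263,76,.08,s),onz(c,264,145,.08,s)); print('bolt top',onz(c,404,142,.136,s),'collar',onz(c,392,138.5,.086,s))
hsv=cv2.cvtColor(c['pixels'],cv2.COLOR_RGB2HSV); m=np.zeros(hsv.shape[:2],np.uint8); r=hsv[65:160,240:285]; m[65:160,240:285]=((r[...,0]>18)&(r[...,1]>140)&(r[...,2]>100))*255
print(cv2.boundingRect(m), cv2.minAreaRect(cv2.findNonZero(m)))
```

```text
slot [ 0.52990481 -0.27198109  0.08      ] ends [ 0.56807478 -0.27363458  0.08      ] [ 0.49296102 -0.27096292  0.08      ]
bolt top [ 0.49631843 -0.4085285   0.136     ] collar [ 0.4958474  -0.40846093  0.086     ]
(250, 75, 26, 72) ((262.687744140625, 110.63722229003906), (70.98323059082031, 24.385543823242188), 88.75463104248047)
```

Request:
jog_arm(series=[{"offset": [0.6, -4.6, 0], "twist": [0, 0, 0], "jaw": 0}, {"offset": [0.6, -4.6, 0], "twist": [0, 0, 0], "jaw": 0}, {"offset": [0.6, -4.6, 0], "twist": [0, 0, 0], "jaw": 0}, {"offset": [0.6, -4.6, 0], "twist": [0, 0, 0], "jaw": 0}, {"offset": [0.6, -4.6, 0], "twist": [0, 0, 0], "jaw": 0}, {"offset": [0.6, -4.6, 0], "twist": [0, 0, 0], "jaw": 0}, {"offset": [0.6, -4.6, 0], "twist": [0, 0, 0], "jaw": 0}, {"offset": [0.6, -4.6, 0], "twist": [0, 0, 0], "jaw": 0}, {"offset": [0.6, -4.6, 0], "twist": [0, 0, 0], "jaw": 0}, {"offset": [0.6, -4.6, 0], "twist": [0, 0, 0], "jaw": 0}, {"offset": [0.6, -4.6, 0], "twist": [0, 0, 0], "jaw": 0}, {"offset": [0.6, -4.6, 0], "twist": [0, 0, 0], "jaw": 0}])

```text
clock: 38.6
tool_pos: [0.5448, 0.2206, 0.2787]
tool_rot: [1.0, -0.016, -0.0, -0.0]
wrist_force: [0.4, 0.4, -0.4]
gripper_width: -0.0003
grasp_force: 0.0
```

Request:
jog_arm(series=[{"offset": [0, 0, 0], "twist": [0, 0, -8.2], "jaw": 0}, {"offset": [0, 0, 0], "twist": [0, 0, -8.2], "jaw": 0}, {"offset": [0, 0, 0], "twist": [0, 0, -8.2], "jaw": 0}, {"offset": [0, 0, 0], "twist": [0, 0, -8.2], "jaw": 0}, {"offset": [0, 0, 0], "twist": [0, 0, -8.2], "jaw": 0}, {"offset": [0, 0, 0], "twist": [0, 0, -8.2], "jaw": 0}, {"offset": [0, 0, 0], "twist": [0, 0, -8.2], "jaw": 0}, {"offset": [0, 0, 0], "twist": [0, 0, -8.2], "jaw": 0}, {"offset": [0, 0, 0], "twist": [0, 0, -8.2], "jaw": 0}, {"offset": [0, 0, 0], "twist": [0, 0, -8.2], "jaw": 0}, {"offset": [0, 0, 0], "twist": [0, 0, -8.2], "jaw": 0}, {"offset": [0, 0, 0], "twist": [0, 0, 0], "jaw": 0}])

```text
clock: 39.8
tool_pos: [0.5449, 0.2186, 0.2785]
tool_rot: [0.717, 0.697, -0.0, -0.0]
wrist_force: [-0.7, 0.6, -0.7]
gripper_width: -0.0
grasp_force: 0.0
```

Run:
```python
from h import *
st(); go(.545,.215,.064,88.2)
```

```text
t 39.8 p [0.5449 0.2186 0.2785] yaw [[0.027, 1.0, -0.001], [1.0, -0.027, 0.0], [0.0, -0.001, -1.0]] F [-0.7  0.6 -0.7] w -0.0 0.0
off cm [-0.36  0.04 21.45]
yaw 88.45 twist z deg 0.25 tilt [-0.001  0.    -1.   ]
```

Request:
jog_arm(series=[{"offset": [0, 0, 5], "twist": [0, 0, 0], "jaw": 0}, {"offset": [0, 0, 5], "twist": [0, 0, 0], "jaw": 0}, {"offset": [0, 0, 5], "twist": [0, 0, 0], "jaw": 0}, {"offset": [0, 0, 4], "twist": [0, 0, 0], "jaw": 0}, {"offset": [0, 0, 2.1], "twist": [0, 0, 0], "jaw": 0}, {"offset": [0, 0, 0], "twist": [0, 0, 0], "jaw": 0}, {"offset": [-1, 0, 0], "twist": [0, 0, 0], "jaw": 0}, {"offset": [-1, 0, 0], "twist": [0, 0, 0], "jaw": 0}, {"offset": [-1, 0, 0], "twist": [0, 0, 0], "jaw": 0}, {"offset": [0, 0, 0], "twist": [0, 0, 0], "jaw": 0}])

```text
clock: 40.8
tool_pos: [0.5462, 0.1846, 0.0688]
tool_rot: [0.719, 0.695, 0.0, 0.001]
wrist_force: [0.0, -0.5, 0.6]
gripper_width: 0.0005
grasp_force: 0.0
```

Request:
jog_arm(series=[{"offset": [-0.7, 0, 0], "twist": [0, 0, 0], "jaw": 0}, {"offset": [-1, 0, 0], "twist": [0, 0, 0], "jaw": 0}, {"offset": [0, 0, 0], "twist": [0, 0, 0], "jaw": 0}])

```text
clock: 41.1
tool_pos: [0.5449, 0.168, 0.0678]
tool_rot: [0.719, 0.695, -0.001, 0.001]
wrist_force: [-0.6, 0.3, 0.2]
gripper_width: 0.0004
grasp_force: 0.0
```

Run:
```python
from h import *
st()
```

```text
t 41.1 p [0.5449 0.168  0.0678] yaw [[0.033, 0.999, -0.0], [0.999, -0.033, -0.002], [-0.002, -0.0, -1.0]] F [-0.6  0.3  0.2] w 0.0004 0.0
```

Request:
jog_arm(series=[{"offset": [-1.5, 0, 0], "twist": [0, 0, 0], "jaw": 0}, {"offset": [-1.5, 0, 0], "twist": [0, 0, 0], "jaw": 0}])

```text
clock: 41.3
tool_pos: [0.5437, 0.1407, 0.068]
tool_rot: [0.717, 0.697, 0.001, -0.0]
wrist_force: [0.8, 1.8, 2.5]
gripper_width: 0.0002
grasp_force: 1.4
```

Run:
```python
from h import *
c=snap('wrist','w14.png'); s=robot.sense(); st()
hsv=cv2.cvtColor(c['pixels'],cv2.COLOR_RGB2HSV); m=((hsv[...,0]>19)&(hsv[...,0]<32)&(hsv[...,1]>170)&(hsv[...,2]>80)).astype(np.uint8)
n,l,q,ce=cv2.connectedComponentsWithStats(m)
for i in range(1,n):
    if q[i,4]>25: print(q[i],np.round(ce[i]),onz(c,*ce[i],.04,s))
t=snap('top','t14.png'); ht=cv2.cvtColor(t['pixels'],cv2.COLOR_RGB2HSV)
print('exp knob if pushed',proj(c,[.5445,s['tool_pos'][1]-.011+.024,.04],s),'if not',proj(c,[.5445,.199,.045],s))
```

```text
t 41.35 p [0.5437 0.1362 0.0674] yaw [[0.033, 0.999, -0.001], [0.999, -0.033, -0.003], [-0.003, -0.001, -1.0]] F [-0.4 -2.2  0.2] w 0.0001 0.0
exp knob if pushed (np.float64(323.11509364086635), np.float64(214.4351873470659)) if not (np.float64(319.9406001447816), np.float64(122.50480697888722))
```

Moving against about 2 N, so the drawer is being pushed. Continuing.

Request:
jog_arm(series=[{"offset": [-1.5, 0, 0], "twist": [0, 0, 0], "jaw": 0}, {"offset": [-1.5, 0, 0], "twist": [0, 0, 0], "jaw": 0}, {"offset": [-1.5, 0, 0], "twist": [0, 0, 0], "jaw": 0}, {"offset": [-1.5, 0, 0], "twist": [0, 0, 0], "jaw": 0}, {"offset": [-1.5, 0, 0], "twist": [0, 0, 0], "jaw": 0}, {"offset": [-1.5, 0, 0], "twist": [0, 0, 0], "jaw": 0}, {"offset": [-1.5, 0, 0], "twist": [0, 0, 0], "jaw": 0}, {"offset": [-1.5, 0, 0], "twist": [0, 0, 0], "jaw": 0}, {"offset": [-1.2, 0, 0], "twist": [0, 0, 0], "jaw": 0}, {"offset": [0, 0, 0], "twist": [0, 0, 0], "jaw": 0}])

```text
clock: 42.4
tool_pos: [0.5394, 0.0048, 0.0674]
tool_rot: [0.719, 0.695, -0.001, 0.0]
wrist_force: [-0.3, 0.0, -0.9]
gripper_width: -0.0002
grasp_force: 0.0
```

Request:
jog_arm(series=[{"offset": [-0.6, 0, 0], "twist": [0, 0, 0], "jaw": 0}, {"offset": [-0.6, 0, 0], "twist": [0, 0, 0], "jaw": 0}, {"offset": [-0.5, 0, 0], "twist": [0, 0, 0], "jaw": 0}])

```text
clock: 42.7
tool_pos: [0.539, -0.0085, 0.0677]
tool_rot: [0.718, 0.696, 0.0, -0.0]
wrist_force: [-1.1, 2.7, -0.8]
gripper_width: -0.0
grasp_force: 1.2
```

Request:
jog_arm(series=[{"offset": [-0.5, 0, 0], "twist": [0, 0, 0], "jaw": 0}, {"offset": [0, 0, 0], "twist": [0, 0, 0], "jaw": 0}])

```text
clock: 42.9
tool_pos: [0.5389, -0.0149, 0.0676]
tool_rot: [0.718, 0.696, -0.001, 0.0]
wrist_force: [0.2, 0.5, -0.1]
gripper_width: 0.0
grasp_force: 0.0
```

Request:
jog_arm(series=[{"offset": [-0.4, 0, 0], "twist": [0, 0, 0], "jaw": 0}, {"offset": [-0.3, 0, 0], "twist": [0, 0, 0], "jaw": 0}])

```text
clock: 43.1
tool_pos: [0.5388, -0.0206, 0.0678]
tool_rot: [0.718, 0.696, 0.0, -0.0]
wrist_force: [0.1, 3.1, -0.6]
gripper_width: 0.0001
grasp_force: 1.1
```

Request:
jog_arm(series=[{"offset": [-0.3, 0, 0], "twist": [0, 0, 0], "jaw": 0}, {"offset": [0, 0, 0], "twist": [0, 0, 0], "jaw": 0}])

```text
clock: 43.3
tool_pos: [0.5387, -0.0246, 0.0678]
tool_rot: [0.718, 0.696, -0.0, 0.0]
wrist_force: [-0.6, 0.8, 0.2]
gripper_width: 0.0001
grasp_force: 0.0
```

Request:
jog_arm(series=[{"offset": [-0.3, 0, 0], "twist": [0, 0, 0], "jaw": 0}, {"offset": [0, 0, 0], "twist": [0, 0, 0], "jaw": 0}])

```text
clock: 43.5
tool_pos: [0.5386, -0.0256, 0.0679]
tool_rot: [0.718, 0.696, 0.001, -0.0]
wrist_force: [-0.4, 4.1, -1.3]
gripper_width: 0.0005
grasp_force: 2.2
```

Request:
jog_arm(series=[{"offset": [-0.3, 0, 0], "twist": [0, 0, 0], "jaw": 0}, {"offset": [0, 0, 0], "twist": [0, 0, 0], "jaw": 0}])

```text
clock: 43.7
tool_pos: [0.5386, -0.0257, 0.0679]
tool_rot: [0.717, 0.697, 0.002, -0.001]
wrist_force: [1.0, 11.1, -3.0]
gripper_width: 0.0001
grasp_force: 5.6
```

Request:
jog_arm(series=[{"offset": [-0.3, 0, 0], "twist": [0, 0, 0], "jaw": 0}, {"offset": [0, 0, 0], "twist": [0, 0, 0], "jaw": 0}])

```text
clock: 43.9
tool_pos: [0.5386, -0.0258, 0.068]
tool_rot: [0.716, 0.698, 0.004, -0.003]
wrist_force: [0.9, 16.7, -3.7]
gripper_width: -0.0003
grasp_force: 8.8
```

The drawer is fully shut: hard stop, 0.21 m travelled. Now the bolt.

Request:
jog_arm(series=[{"offset": [3, 0, 0], "twist": [0, 0, 0], "jaw": 0}, {"offset": [1.5, 0, -4], "twist": [0, 0, 0], "jaw": 100}, {"offset": [0, 0, -5], "twist": [0, 0, 0], "jaw": 100}, {"offset": [0, 0, -5], "twist": [0, 0, 0], "jaw": 100}, {"offset": [0, 0, -5], "twist": [0, 0, 0], "jaw": 100}, {"offset": [-4.5, -0.3, 0], "twist": [0, 0, 0], "jaw": 100}, {"offset": [-4.5, -0.3, 0], "twist": [0, 0, 0], "jaw": 100}, {"offset": [-4.5, -0.3, 0], "twist": [0, 0, 0], "jaw": 100}, {"offset": [-4.5, -0.3, 0], "twist": [0, 0, 0], "jaw": 100}, {"offset": [-4.5, -0.3, 0], "twist": [0, 0, 0], "jaw": 100}, {"offset": [-4.5, -0.3, 0], "twist": [0, 0, 0], "jaw": 100}, {"offset": [-4.5, -0.3, 0], "twist": [0, 0, 0], "jaw": 100}])

```text
clock: 45.1
tool_pos: [0.508, -0.3047, 0.258]
tool_rot: [0.718, 0.696, -0.001, 0.0]
wrist_force: [0.6, 0.3, 0.0]
gripper_width: 0.0856
grasp_force: 0.0
```

Request:
jog_arm(series=[{"offset": [-4, -0.3, 0], "twist": [0, 0, 0], "jaw": 100}, {"offset": [-3, -0.3, 0], "twist": [0, 0, 0], "jaw": 100}, {"offset": [0, 0, 0], "twist": [0, 0, 0], "jaw": 100}, {"offset": [0, 0, 0], "twist": [0, 0, 0], "jaw": 100}])

```text
clock: 45.5
tool_pos: [0.5001, -0.3726, 0.2575]
tool_rot: [0.719, 0.695, -0.0, -0.0]
wrist_force: [1.1, 0.4, 0.4]
gripper_width: 0.085
grasp_force: 0.0
```

Run:
```python
from h import *
c=snap('wrist','w15.png'); s=robot.sense(); st(); go(.496,-.4085,.105,88.2)
print('pred top',proj(c,[.496,-.4085,.136],s),'collar',proj(c,[.496,-.4085,.086],s),'stand',proj(c,[.496,-.4085,.08],s))
im=c['pixels'].astype(int); V=im.max(2); S=V-im.min(2); u0,v0=map(int,proj(c,[.496,-.4085,.11],s)); y0,x0=v0-70,u0-70
print(u0,v0)
for v in range(y0,min(400,y0+140),5): print(v,''.join('#' if V[v,u]<75 and S[v,u]<18 else ('o' if S[v,u]<18 else ('d' if V[v,u]<90 else '.')) for u in range(x0,x0+140,2)))
```

```text
t 45.55 p [ 0.5008 -0.3711  0.2577] yaw [[0.031, 1.0, -0.0], [1.0, -0.031, 0.0], [0.0, -0.0, -1.0]] F [0.  0.4 0.1] w 0.0853 0.0
off cm [-3.76 -0.36 15.27]
yaw 88.24 twist z deg 0.04 tilt [-0.  0. -1.]
pred top (np.float64(318.12887822120064), np.float64(236.0032233072319)) collar (np.float64(318.6994848072018), np.float64(218.1345375174502)) stand (np.float64(318.7572786312121), np.float64(216.3348100159234))
318 226
156 ......................................................................
161 ......................................................................
166 ......................................................................
171 ......................................................................
176 ................................ddddddddddddddd.......................
181 .......................ddddddddddddddddddddddddd......................
186 ..ddo.................ddddddddddddddddddddd...........................
191 .....................dd...............................................
196 ......................................................................
201
[... 721 characters left out ...]
.........................
251 ......................................................................
256 ......................................................................
261 ..............................oo......................................
266 ................................o.....................................
271 .............................o.do.....................................
276 ................................o.....................................
281 ......................................................................
286 ...............................d......................................
291 ................................dd....................................
```

Request:
jog_arm(series=[{"offset": [-3.7, -0.3, 0], "twist": [0, 0, 0], "jaw": 80}, {"offset": [0, 0, 0], "twist": [0, 0, 0], "jaw": 80}, {"offset": [0, 0, 5], "twist": [0, 0, 0], "jaw": 80}, {"offset": [0, 0, 5], "twist": [0, 0, 0], "jaw": 80}, {"offset": [0, 0, 3], "twist": [0, 0, 0], "jaw": 80}, {"offset": [0, 0, 2.2], "twist": [0, 0, 0], "jaw": 80}, {"offset": [0, 0, 0], "twist": [0, 0, 0], "jaw": 0}, {"offset": [0, 0, 0], "twist": [0, 0, 0], "jaw": 0}, {"offset": [0, 0, 0], "twist": [0, 0, 0], "jaw": 0}, {"offset": [0, 0, 0], "twist": [0, 0, 0], "jaw": 0}, {"offset": [0, 0, 0], "twist": [0, 0, 0], "jaw": 0}, {"offset": [0, 0, 0], "twist": [0, 0, 0], "jaw": 0}], force=70)

```text
clock: 46.75
tool_pos: [0.498, -0.4089, 0.108]
tool_rot: [0.718, 0.696, 0.0, 0.002]
wrist_force: [-0.0, 1.6, 6.0]
gripper_width: 0.0208
grasp_force: 68.2
```

Run:
```python
from h import *
st()
```

```text
t 46.75 p [ 0.498  -0.4089  0.108 ] yaw [[0.031, 1.0, 0.003], [1.0, -0.031, -0.002], [-0.002, 0.003, -1.0]] F [-0.   1.6  6. ] w 0.0208 68.22404980659485
```

Request:
jog_arm(series=[{"offset": [0, 0, -2], "twist": [0, 0, 0], "jaw": 0}, {"offset": [0, 0, -3], "twist": [0, 0, 0], "jaw": 0}, {"offset": [0, 0, -4], "twist": [0, 0, 0], "jaw": 0}, {"offset": [0, 0, -2], "twist": [0, 0, 0], "jaw": 0}, {"offset": [0, 0, 0], "twist": [0, 0, 0], "jaw": 0}, {"offset": [0, 0, 0], "twist": [0, 0, 0], "jaw": 0}])

```text
clock: 47.35
tool_pos: [0.4963, -0.4088, 0.2158]
tool_rot: [0.718, 0.696, -0.0, 0.0]
wrist_force: [-1.1, -0.5, -2.2]
gripper_width: 0.0205
grasp_force: 68.5
```

Run:
```python
from h import *
st(); go(.53,-.273,.21,88.2); c=snap('scene','s16.png'); s=robot.sense(); p=np.array(s['tool_pos'])
# bolt axis in scene view: expected pixels of tip and collar vs image
for n,z in(('tip',-.028-.068),('collar',-.028)): print(n,proj(c,p+[0,0,z]))
im=c['pixels'].astype(int); V=im.max(2); S=V-im.min(2)
u,v=map(int,proj(c,p+[0,0,-.06]))
for r in range(v-30,v+30,3): print(r,''.join('#' if S[r,k]<22 and V[r,k]<110 else('o' if S[r,k]<22 else '.') for k in range(u-30,u+30)))
```

```text
t 47.35 p [ 0.4963 -0.4088  0.2158] yaw [[0.031, 1.0, -0.0], [1.0, -0.031, -0.001], [-0.001, -0.0, -1.0]] F [-1.1 -0.5 -2.2] w 0.0205 68.51025223731995
off cm [13.67  2.94  0.57]
yaw 88.2 twist z deg 0.0 tilt [-0.    -0.001 -1.   ]
tip (np.float64(255.3511195177314), np.float64(263.6948778937429))
collar (np.float64(253.43942615243174), np.float64(250.1274117802427))
226 ......o...####...#######################....................
229 ............##########################oo....................
232 ..............##########################ooooo###............
235 ........o..........##################..####oo##.............
238 .....................#oo####################................
241 .....................#####################.................#
244 .......................###############......................
247 .........................o##########........................
250 ................#.......o.o######oo.........................
253 ..........#...............o...oooo..........................
256 ..............................##............................
259 .........o....................###...........................
262 ................#.............###...........................
265 ................................#...........................
268 ............................................................
271 ...............................##............#..............
274 ............................................................
277 .....................#....................#...#.............
280 .....................#...#.#............##..#...............
283 ...........................................####.............
```

Request:
jog_arm(series=[{"offset": [3.4, 0.15, 0], "twist": [0, 0, 0], "jaw": 0}, {"offset": [3.4, 0.15, 0], "twist": [0, 0, 0], "jaw": 0}, {"offset": [3.4, 0.15, 0], "twist": [0, 0, 0], "jaw": 0}, {"offset": [3.4, 0.1, 0], "twist": [0, 0, 0], "jaw": 0}, {"offset": [0, 0, 1], "twist": [0, 0, 0], "jaw": 0}, {"offset": [0, 0, 0], "twist": [0, 0, 0], "jaw": 0}, {"offset": [0, 0, 0], "twist": [0, 0, 0], "jaw": 0}, {"offset": [0, 0, 0], "twist": [0, 0, 0], "jaw": 0}])

```text
clock: 48.2
tool_pos: [0.506, -0.2743, 0.2053]
tool_rot: [0.719, 0.695, -0.0, -0.0]
wrist_force: [-0.3, -0.0, -0.9]
gripper_width: 0.0201
grasp_force: 68.6
```

Run:
```python
from h import *
st(); go(.506,-.273,.16,88.2); c=snap('wrist','w17.png'); s=robot.sense()
hsv=cv2.cvtColor(c['pixels'],cv2.COLOR_RGB2HSV)
for y in(-.30,-.288,-.273,-.258,-.245): print(y,np.round(proj(c,[.53,y,.08],s)))
m=((hsv[...,0]>18)&(hsv[...,0]<34)&(hsv[...,1]>140)&(hsv[...,2]>90)).astype(np.uint8)
n,l,q,ce=cv2.connectedComponentsWithStats(m)
for i in range(1,n):
    if q[i,4]>40: print(q[i],np.round(ce[i],1))
u,v=map(int,proj(c,[.53,-.26,.08],s))
for r in range(v-25,v+40,3): print(r,''.join('Y' if m[r,k] else('#' if hsv[r,k,2]<60 else '.') for k in range(u-90,u+70,2)))
```

```text
t 48.2 p [ 0.506  -0.2743  0.2053] yaw [[0.033, 0.999, -0.001], [0.999, -0.033, 0.0], [0.0, -0.001, -1.0]] F [-0.3 -0.  -0.9] w 0.0201 68.59026432037354
off cm [ 0.13 -0.    4.53]
yaw 88.09 twist z deg -0.11 tilt [-0.001  0.    -1.   ]
-0.3 [350. 221.]
-0.288 [350. 208.]
-0.273 [350. 192.]
-0.258 [349. 175.]
-0.245 [349. 160.]
[ 306  175   89   31 1006] [353.3 189.4]
152 ................................................................................
155 ................................................................................
158 ................................................................................
161 ................................................................................
164 ................................................................................
167 ................................................................................
170 ................................................................................
173 ................................................................................
176 ........................YYYYYYYYYYYYYYYYYYYYYY
[... 439 characters left out ...]
.....YYY............
194 ........................YYY......................................YYY............
197 ........................YYY......................................YYY............
200 ........................YYYY.......YYYYYYYYYYYYYYYYYYYYYYYYYYYYYYYYY............
203 ........................YYYY.......YYYYYYYYYYYYYYYYYYYYYYYYYYYYYYYYY............
206 ................................................................................
209 ................................................................................
212 ................................................................................
215 ................................................................................
```

The slot centre reads (350,190), giving y≈-0.2715. A dark patch at (359..369,185..191) inside it may be the hole, so I'll work out its position.

Run:
```python
from h import *
c,s=load('w17.png'); print('slot',onz(c,350.5,190.5,.08,s)); print('spot',onz(c,359,188,.045,s),onz(c,370,188,.045,s))
V=c['pixels'].max(2)
for r in range(181,200,2): print(r,V[r,312:392:3])
f,g=load('w13.png')
```

```text
slot [ 0.53045635 -0.27191874  0.08      ]
spot [ 0.54189822 -0.27813223  0.045     ] [ 0.55283351 -0.27845474  0.045     ]
181 [137 123 124 124 123 122 120 106 105 106 106 105 105 104 106 108 106 108
 106  99 107 111 111 110 112 127 181]
183 [110  78  73  74  76  74  75  74  72  74  74  71  70  72  77  68  69  69
  63  57  66  68  67  68  72  91 178]
185 [108  77  74  74  74  73  72  72  73  74  74  71  72  73  70  63  59  62
  59  57  64  68  70  69  69  92 180]
187 [109  74  74  73  75  73  77  73  75  74  71  71  72  69  70  58  57  56
  56  58  65  68  68  70  68  93 179]
189 [109  73  76  74  74  72  72  72  71  70  71  71  69  71  69  54  57  58
  56  57  64  66  70  68  68  95 179]
191 [109  74  76  76  72  73  72  73  70  70  66  69  70  71  69  64  62  60
  59  59  68  66  67  69  68  97 182]
193 [109  73  69  71  71  70  71  71  68  67  71  68  67  69  67  64  64  68
  64  63  68  64  68  65  64  94 181]
195 [107  72  74  72  73  73  69  72  70  69  70  73  70  71  73  70  70  68
  71  71  69  71  69  70  66 102 183]
197 [119 101  99  98  99  96  96  96  96  93  90 103 101 103 102 101 101 100
 101 101 104 102 102 103 101 107 186]
199 [141 123 111 116 111 116 120 119 118 119 118 121 122 120 120 121 124 123
 122 121 123 127 128 128 129 130 186]
```

Request:
jog_arm(series=[{"offset": [0.3, 4.1, 0], "twist": [0, 0, 0], "jaw": 0}, {"offset": [0, 0, 0], "twist": [0, 0, 0], "jaw": 0}, {"offset": [0, 0, 2], "twist": [0, 0, 0], "jaw": 0}, {"offset": [0, 0, 1], "twist": [0, 0, 0], "jaw": 0}, {"offset": [0, 0, 1], "twist": [0, 0, 0], "jaw": 0}, {"offset": [0, 0, 1], "twist": [0, 0, 0], "jaw": 0}, {"offset": [0, 0, 0], "twist": [0, 0, 0], "jaw": 0}, {"offset": [0, 0, 0], "twist": [0, 0, 0], "jaw": 0}])

```text
clock: 49.05
tool_pos: [0.5475, -0.2712, 0.1559]
tool_rot: [0.718, 0.696, 0.0, 0.0]
wrist_force: [0.0, -0.5, -1.4]
gripper_width: 0.0205
grasp_force: 69.1
```

Request:
jog_arm(series=[{"offset": [0, 0, 0.5], "twist": [0, 0, 0], "jaw": 0}, {"offset": [0, 0, 0.3], "twist": [0, 0, 0], "jaw": 0}, {"offset": [0, 0, 0], "twist": [0, 0, 0], "jaw": 0}])

```text
clock: 49.35
tool_pos: [0.5473, -0.2711, 0.1475]
tool_rot: [0.718, 0.696, -0.0, -0.0]
wrist_force: [1.0, -0.4, -1.6]
gripper_width: 0.0203
grasp_force: 69.1
```

Request:
jog_arm(series=[{"offset": [0, 0, 0.3], "twist": [0, 0, 0], "jaw": 0}, {"offset": [0, 0, 0.3], "twist": [0, 0, 0], "jaw": 0}, {"offset": [0, 0, 0], "twist": [0, 0, 0], "jaw": 0}])

```text
clock: 49.65
tool_pos: [0.5472, -0.2711, 0.1413]
tool_rot: [0.718, 0.696, -0.0, -0.0]
wrist_force: [0.4, 0.2, -1.7]
gripper_width: 0.0202
grasp_force: 69.1
```

Request:
jog_arm(series=[{"offset": [0, 0, 0.2], "twist": [0, 0, 0], "jaw": 0}, {"offset": [0, 0, 0], "twist": [0, 0, 0], "jaw": 0}])

```text
clock: 49.85
tool_pos: [0.5474, -0.2711, 0.1396]
tool_rot: [0.718, 0.696, -0.0, -0.0]
wrist_force: [0.6, 0.7, -2.4]
gripper_width: 0.0202
grasp_force: 69.1
```

Request:
jog_arm(series=[{"offset": [0, 0, 0.2], "twist": [0, 0, 0], "jaw": 0}, {"offset": [0, 0, 0], "twist": [0, 0, 0], "jaw": 0}])

```text
clock: 50.05
tool_pos: [0.5474, -0.2711, 0.1376]
tool_rot: [0.718, 0.696, -0.0, -0.0]
wrist_force: [-0.5, 0.5, -1.3]
gripper_width: 0.0205
grasp_force: 69.1
```

Request:
jog_arm(series=[{"offset": [0, 0, 0.2], "twist": [0, 0, 0], "jaw": 0}, {"offset": [0, 0, 0], "twist": [0, 0, 0], "jaw": 0}])

```text
clock: 50.25
tool_pos: [0.5474, -0.2711, 0.1356]
tool_rot: [0.718, 0.696, -0.0, -0.0]
wrist_force: [-0.4, 0.1, -2.0]
gripper_width: 0.0202
grasp_force: 69.1
```

It's already below the keeper face with no contact, so the shank is in the hole. Pushing home.

Request:
jog_arm(series=[{"offset": [0, 0, 0.5], "twist": [0, 0, 0], "jaw": 0}, {"offset": [0, 0, 0.5], "twist": [0, 0, 0], "jaw": 0}, {"offset": [0, 0, 0], "twist": [0, 0, 0], "jaw": 0}])

```text
clock: 50.55
tool_pos: [0.5468, -0.271, 0.1248]
tool_rot: [0.718, 0.696, -0.0, -0.001]
wrist_force: [-0.1, 0.0, -1.9]
gripper_width: 0.0204
grasp_force: 69.1
```

Request:
jog_arm(series=[{"offset": [0, 0, 0.5], "twist": [0, 0, 0], "jaw": 0}, {"offset": [0, 0, 0.5], "twist": [0, 0, 0], "jaw": 0}, {"offset": [0, 0, 0], "twist": [0, 0, 0], "jaw": 0}])

```text
clock: 50.85
tool_pos: [0.547, -0.271, 0.1149]
tool_rot: [0.718, 0.696, -0.0, -0.001]
wrist_force: [-0.5, 0.4, -1.9]
gripper_width: 0.0205
grasp_force: 69.1
```

Request:
jog_arm(series=[{"offset": [0, 0, 0.4], "twist": [0, 0, 0], "jaw": 0}, {"offset": [0, 0, 0.2], "twist": [0, 0, 0], "jaw": 0}, {"offset": [0, 0, 0], "twist": [0, 0, 0], "jaw": 0}])

```text
clock: 51.15
tool_pos: [0.5473, -0.2711, 0.1094]
tool_rot: [0.718, 0.696, -0.0, -0.0]
wrist_force: [0.1, 0.4, -0.7]
gripper_width: 0.0206
grasp_force: 69.1
```

Request:
jog_arm(series=[{"offset": [0, 0, 0.2], "twist": [0, 0, 0], "jaw": 0}, {"offset": [0, 0, 0], "twist": [0, 0, 0], "jaw": 0}])

```text
clock: 51.35
tool_pos: [0.5478, -0.2712, 0.1081]
tool_rot: [0.718, 0.696, 0.0, 0.0]
wrist_force: [0.1, 0.1, -0.2]
gripper_width: 0.0203
grasp_force: 69.6
```

Request:
jog_arm(series=[{"offset": [0, 0, 0.15], "twist": [0, 0, 0], "jaw": 0}, {"offset": [0, 0, 0], "twist": [0, 0, 0], "jaw": 0}])

```text
clock: 51.55
tool_pos: [0.5479, -0.2712, 0.1079]
tool_rot: [0.718, 0.696, -0.0, 0.001]
wrist_force: [-4.7, 2.1, 11.0]
gripper_width: 0.0204
grasp_force: 70.7
```

Request:
jog_arm(series=[{"offset": [0, 0, 0.15], "twist": [0, 0, 0], "jaw": 0}, {"offset": [0, 0, 0], "twist": [0, 0, 0], "jaw": 0}])

```text
clock: 51.75
tool_pos: [0.5479, -0.2712, 0.1079]
tool_rot: [0.718, 0.696, -0.001, 0.001]
wrist_force: [-9.8, 2.5, 22.7]
gripper_width: 0.0206
grasp_force: 72.0
```

The collar is down: stiff stop at the same height as on the stand. Releasing and retreating.

Request:
jog_arm(series=[{"offset": [0, 0, -0.25], "twist": [0, 0, 0], "jaw": 0}, {"offset": [0, 0, 0], "twist": [0, 0, 0], "jaw": 60}, {"offset": [0, 0, 0], "twist": [0, 0, 0], "jaw": 80}, {"offset": [0, 0, 0], "twist": [0, 0, 0], "jaw": 80}, {"offset": [0, 0, 0], "twist": [0, 0, 0], "jaw": 80}, {"offset": [0, 0, -3], "twist": [0, 0, 0], "jaw": 80}, {"offset": [0, 0, -5], "twist": [0, 0, 0], "jaw": 80}, {"offset": [0, 0, -5], "twist": [0, 0, 0], "jaw": 80}, {"offset": [0, 0, -3], "twist": [0, 0, 0], "jaw": 80}, {"offset": [0, 0, 0], "twist": [0, 0, 0], "jaw": 80}, {"offset": [0, 0, 0], "twist": [0, 0, 0], "jaw": 80}, {"offset": [0, 0, 0], "twist": [0, 0, 0], "jaw": 80}])

```text
clock: 52.95
tool_pos: [0.5466, -0.2711, 0.2657]
tool_rot: [0.718, 0.696, -0.001, -0.001]
wrist_force: [-0.4, 1.2, -1.3]
gripper_width: 0.068
grasp_force: 0.0
```

Run:
```python
from h import *
c=snap('wrist','w18.png'); s=robot.sense(); st(); B=[.5479,-.2712]
for n,z in(('top',.136),('mid',.11),('collar',.086)): print(n,np.round(proj(c,B+[z],s)))
im=c['pixels'].astype(int); V=im.max(2); S=V-im.min(2); u,v=map(int,proj(c,B+[.11],s))
for r in range(v-40,v+40,4): print(r,''.join('#' if V[r,k]<75 and S[r,k]<18 else ('o' if S[r,k]<18 else '.') for k in range(u-60,u+60,2)))
```

```text
t 53.0 p [ 0.5466 -0.271   0.2655] yaw [[0.031, 1.0, -0.003], [1.0, -0.031, 0.001], [0.001, -0.003, -1.0]] F [-1.1 -0.5  0.6] w 0.0685 0.0
top [324. 193.]
mid [324. 187.]
collar [324. 182.]
146 ............................................................
150 ............................................................
154 ............................................................
158 ............................................................
162 ............................................................
166 ............................ooooo...........................
170 .........................ooooooooooo........................
174 .......................oooooo...oooooo......................
178 ......................ooooo.......oooo......................
182 ......................oooo.ooooooo.oooo.....................
186 ......................oooooooooooooooo......................
190 ........................ooooooooooooo.......................
194 .........................ooooooooooo........................
198 ..........................oooooooooo........................
202 ............................oooooo..........................
206 ............................................................
210 ............................................................
214 ............................................................
218 ............................................................
222 ............................................................
```

The bolt stands upright with its collar at the predicted position. Handing in.

```bash
python3 -c "
from workcell import robot; print(robot.job_done())"
```

```text
the job is handed in; nothing more can be done
None
```

I handed the job in at about 53 s: both display bars that were present lie flat in the middle and rear bays, the drawer is fully shut, and the bolt is home and upright with its collar down; one risk is that the gripper linkage seems to have pressed the drawer front with about 47 N while I tried the front bay, so it may count against the 40 N limit.

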